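# Open a machine control unit and test its modules in order

### The job

Lever the control unit's cover open with the red screwdriver's blade in the notch at the front (do not lift it with the gripper), swing it up to nearly upright, and lay the screwdriver back on the black mat. Then take the probe from its cradle and press its needle lightly on the brass test point of each fitted module in the order red, yellow, green, blue (some may be missing), keeping it there about a second each so that the button gives way by a few millimetres. Finally lay the probe back in its cradle as it was and shut the cover fully, leaving the other tools on the bench where they are.

Things in the scene. Friction and masses are not known exactly. Their poses are not given: they have to be found in the camera images.
- unit: machine control unit, fixed to the bench: grey open-topped enclosure 150 (x) x 220 (y) x 62 mm high, walls 4 mm, closed by a blue cover. Origin: centre of its underside, on the bench; x points away from the robot (to the hinge side), y to the left, z up
- cover (a joint): opening angle of the blue cover: 0 = shut flat on the unit, grows as its front edge rises, stop at 1.5 rad (nearly upright). The cover is a plate 154 mm from hinge to front lip, 220 mm wide, 5 mm thick, without handle; it overhangs the front wall by 4 mm. The hinge is stiff (about 2 to 3 N at the lip) and the cover stays at any angle where it is left
- cover_hinge (a point): middle of the hinge line, at the back rim of the unit 62 mm above the bench, level with the cover's underside; the hinge line runs along the unit's y
- cover_lip (a point): middle of the cover's front lip, on its underside edge (moves with the cover); marked by a yellow bar on the cover's top
- notch (a point): middle of the pry notch, on the outer face of the unit's front wall (the side near the robot): an opening 50 mm wide and 16 mm high (46 to 62 mm above the bench) right under the cover's lip; this point is 54 mm above the bench. The unit is hollow behind it; nothing inside stands higher than 44 mm above the bench
- screwdriver: red-handled screwdriver, 191 mm long, lying on the mat; about 70 g. Origin: under the middle of its length, at the level of its lowest point when lying. The blade points along its own -y: blade tip at y = -96 mm, z = 13 mm; steel shaft 6 mm thick from y = -90 to 2 mm, on the line z = 14 mm; handle 28 mm wide, 27 mm high from y = 2 to 96 mm
- mat: black rubber mat 260 (x) x 160 (y) x 3 mm, fixed on the bench. Origin: centre of its underside
- probe: test probe, 80 g: red square-section handle 20 x 20 mm, 100 mm long, then a steel shaft 8 mm thick and a brass needle 3 mm thick. Origin: centre of the grip (three black bands), on the probe's axis. Own x axis points along the probe to the needle: handle from x = -30 to 70 mm, shaft to 120 mm, needle tip at 145 mm. Rests in its cradle, needle down and away from the robot, 45 degrees below level, its grip free on both sides so that it can be pinched there from straight above
- probe_tip (a point): the very end of the probe's needle
- cradle: steel cradle for the probe, fixed on the bench: base 120 x 70 x 8 mm, post and a sloping open-topped channel, inner width 26 mm, that holds the probe handle's lower part (30 to 70 mm from the grip's centre towards the needle); the handle's lower end leans on a stop with a 16 mm wide slot, open at the top, for the shaft. Origin: centre of the underside of the base; x points the way the needle points, z up
- rest_grip (a point): where the probe's origin lies when it rests in the cradle (125 mm above the bench)
- rest_tip (a point): where the probe's needle tip lies when it rests in the cradle (22 mm above the bench)
- wrench: bystander: steel open-ended wrench 237 mm long, loose. Origin: centre of its underside
- yellow_screwdriver: bystander: yellow-handled screwdriver 221 mm long, loose. Origin: centre of its underside
- pliers: bystander: red pliers 204 mm long, loose. Origin: centre of its underside
- tape_measure: bystander: yellow tape measure 94 mm long, 69 mm high, loose. Origin: centre of its underside
- red_module: red module: black block 60 (x) x 38 (y) x 34 mm high with a red band and a red ring round its test point; about 350 g, standing loose on the unit's 4 mm floor in one of four slots side by side (between low white ribs along x); may be absent. Origin: centre of its underside; axes as the unit's; its test point stands at x = -8, y = 0, z = 40 mm
- red_point (a point): centre of the top face of the red test point, a round brass button 12 mm across that stands 6 mm above the module (44 mm above the bench when up); moves down with the button, which is sprung: up to 6 mm travel, about 1 N to start, 3.6 N when fully down, springs back
- yellow_module: yellow module: black block 60 (x) x 38 (y) x 34 mm high with a yellow band and a yellow ring round its test point; about 350 g, standing loose on the unit's 4 mm floor in one of four slots side by side (between low white ribs along x); may be absent. Origin: centre of its underside; axes as the unit's; its test point stands at x = -8, y = 0, z = 40 mm
- yellow_point (a point): centre of the top face of the yellow test point, a round brass button 12 mm across that stands 6 mm above the module (44 mm above the bench when up); moves down with the button, which is sprung: up to 6 mm travel, about 1 N to start, 3.6 N when fully down, springs back
- green_module: green module: black block 60 (x) x 38 (y) x 34 mm high with a green band and a green ring round its test point; about 350 g, standing loose on the unit's 4 mm floor in one of four slots side by side (between low white ribs along x); may be absent. Origin: centre of its underside; axes as the unit's; its test point stands at x = -8, y = 0, z = 40 mm
- green_point (a point): centre of the top face of the green test point, a round brass button 12 mm across that stands 6 mm above the module (44 mm above the bench when up); moves down with the button, which is sprung: up to 6 mm travel, about 1 N to start, 3.6 N when fully down, springs back
- blue_module: blue module: black block 60 (x) x 38 (y) x 34 mm high with a blue band and a blue ring round its test point; about 350 g, standing loose on the unit's 4 mm floor in one of four slots side by side (between low white ribs along x); may be absent. Origin: centre of its underside; axes as the unit's; its test point stands at x = -8, y = 0, z = 40 mm
- blue_point (a point): centre of the top face of the blue test point, a round brass button 12 mm across that stands 6 mm above the module (44 mm above the bench when up); moves down with the button, which is sprung: up to 6 mm travel, about 1 N to start, 3.6 N when fully down, springs back

How it is judged:
By the outcome, as a careful person would: the job done as asked, in the order asked, and still so for the second after the job is handed in, with the robot touching nothing.
Of red_module, yellow_module, green_module, blue_module only 2 to 4 are there at a start; the rules pass over those that are not, and their reading is None.
At some moment in a run one of screwdriver may be knocked a few centimetres aside while the robot is not near it.
It also fails if it takes over 200 s, if anything falls off the work surface, if the arm or the gripper's body presses on something with over 40 N, if the wrist force passes 120 N, or if a joint passes its speed limit or range.

### The arm

A 7-joint arm with a two-finger parallel gripper is mounted at the origin on a cart in front of the work surface, level with it; the furniture and walls round the work are solid. World frame = base frame: x ahead of the robot, y to its left, z up, the work surface at z = 0. Lengths are in m, angles in rad, forces in N, time in s.
With the tool pointing down it reaches from about 0.4 to 0.85 m from the base axis. Payload 4.4 kg.
Tool frame: the origin (TCP) lies midway between the tips of the shut fingers; the grasp point (between the pads) lies 19 mm behind it; z points along the fingers, y is the line along which they close (so a half turn about z gives the same grasp; the last joint's range is limited). The gripper opens to 94 mm and grips with 3 to 60 N. Pads are 16 mm wide; open, the fingers measure 119 mm over their backs; the gripper's body (75 mm by 177 mm) begins 78 mm behind the grasp point.
Start: joints at [-1.228, 0.628, 0.038, 1.517, -0.027, 0.996, -0.02], TCP at [0.258, 0.596, 0.205] pointing down, gripper open.
Joint ranges: [-3.06, 3.06], [-0.37, 2.12], [-1.25, 1.32], [0.18, 2.47], [-1.1, 4.24], [0.23, 1.98], [-2.94, 2.94]. Speed limits (rad/s): [2.57, 2.57, 3.14, 3.14, 3.14, 3.14, 3.14].

### API

Orientations are given as a rotation vector (axis times angle).
In Python, from workcell import manip gives the robot as it stands.
- The arm moves only by the tool step_arm, never from a script. Its argument "plan" is a list of rows, each a list of 4 numbers: the shift along the tool's x, y, z in cm, then the turn about the tool's z in rad. A call has 1 to 20 rows; each row shifts and turns the commanded pose from where the row before left it, along the tool's axes as they then stand; what a row does not reach is not made up. A row lasts 1/10 s, in which the tool goes at most 50 mm and 8.59 degrees, less where a joint would pass 70% of its speed; a pose out of reach is approached as far as the arm can. A call is refused whole if a number of a shift passes 5 or a number of a turn 0.15, either way. A call with a gripper value outside its range is refused whole. "fingers" is the finger opening in cm, from 0 to 9.4, set as the call begins (left out, the last holds). The fingers move at their own pace and stop on an object; the grip force is fixed at half the most. Time passes only in rows, so rows that do not move let the fingers close. It gives the time, the measured TCP pose, the force, the opening and the grip force at its end, in the units of the state.
- manip.get_obs(): the state, without advancing time (a new reading comes with each control period).
- manip.grab_frame(name): name is "side" or "top"; returns the picture (400x640x3 uint8, red, green, blue); there is no depth.
- manip.camera_model(name): a dict with "fx", "fy", "cx", "cy" (pixels), "rvec" (rotation vector, rad) and "tvec" (3), from world to camera coordinates, as OpenCV has them. Camera axes: x right, y down, z forward; pixel columns grow to the right and rows downward; lengths in m; the calibration is good to about 2 mm. A picture is of the moment at which its call begins. camera_model takes no time and is no camera call.
- manip.finish_job(): hands the job in; it is judged then, once.
The state is a dict: "clock": time; "joint_pos": joint angles; "qd": joint speeds; "joint_torque": joint torques, N m; "tool_pos": TCP position; "tool_rot": TCP orientation; "ft_force": force on the tool from outside, world axes, zero at the start; "wrist_torque": the same for the moment, N m; "opening": opening from 0.0 (shut) to 1.0 (fully open); "grip_force": force on a finger pad.
Only numpy, scipy, OpenCV 4.12 (cv2) and the standard library are available. Lean on these libraries where they do the work, as an engineer would, in place of code of your own. Each camera call takes 0.05 s, during which the arm holds its last target. There are 200 camera calls.

## Working session

There is one attempt and no reset: what is moved stays moved. The work goes in short steps, Python scripts to look and compute and a tool call to move; the robot and the scene stay as the last step left them, time stands still between calls to the robot, and variables do not carry over. Pictures are saved under pics/ and viewed, at most 14 in all, crops included, and the job is handed in when it is done.

Besides the shell and the picture viewer there is one more tool, called after "Request:" as name(argument=value, ...), one argument or row to a line, values as JSON. step_arm: Moves the arm, as the interface text tells. Its arguments: {"type":"object","properties":{"plan":{"type":"array","items":{"type":"array","items":{"type":"number"}}},"fingers":{"type":"number"}},"required":["plan"]}

```bash
ls; mkdir -p pics
python3 - <<'E'
from workcell import manip
import cv2,numpy as np
for n in("side","top"):
    im=manip.grab_frame(n); cv2.imwrite(f"pics/{n}0.png",cv2.resize(im[:,:,::-1],(800,500),interpolation=cv2.INTER_CUBIC)); cv2.imwrite(f"raw_{n}0.png",im[:,:,::-1])
    m=manip.camera_model(n); R=cv2.Rodrigues(np.array(m["rvec"]))[0]
    print(n,m["fx"],m["cx"],m["cy"],"C",(-R.T@np.array(m["tvec"])).round(3),"fwd",R[2].round(3),"right",R[0].round(3))
o=manip.get_obs(); print({k:np.round(v,3) for k,v in o.items()})
E
```

```text
pics
side 444.1812829917378 314.5188316593837 204.6716905021654 C [ 0.236 -1.221  0.894] fwd [ 0.221  0.813 -0.538] right [ 0.963 -0.269 -0.01 ]
top 407.089587795258 318.0532302130969 202.15333522839782 C [ 0.458 -0.037  1.394] fwd [ 0.076  0.005 -0.997] right [ 0.018 -1.    -0.003]
{'clock': np.float64(0.1), 'joint_pos': array([-1.228,  0.629,  0.038,  1.518, -0.027,  0.996, -0.02 ]), 'qd': array([-0.   , -0.003,  0.001,  0.001, -0.   ,  0.002, -0.002]), 'joint_torque': array([ 4.0000e-03, -5.5078e+01,  1.1480e+00, -1.8711e+01, -5.2000e-02,
        1.9000e-02,  0.0000e+00]), 'tool_pos': array([0.258, 0.596, 0.205]), 'tool_rot': array([-6.380e-01, -3.076e+00,  2.000e-03]), 'ft_force': array([-0.852,  0.61 ,  0.163]), 'wrist_torque': array([ 0.043, -0.019,  0.018]), 'grip_force': np.float64(0.0), 'opening': np.float64(1.001)}
```

View pics/top0.png

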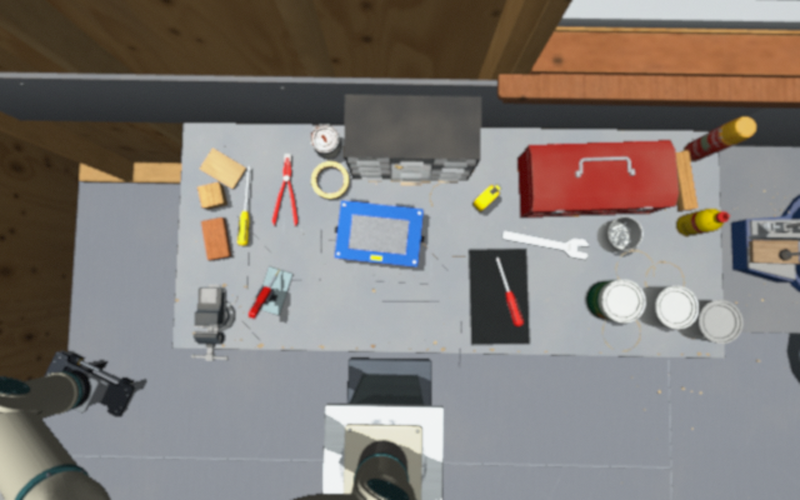

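View pics/side0.png

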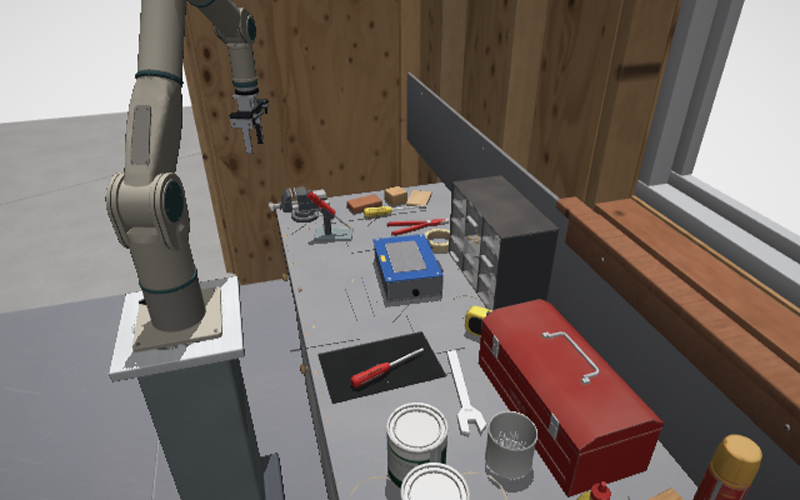

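The top view shows the unit's blue cover at about (380,235), the mat at (500,297) with the red screwdriver's blade pointing up and left, and the probe in its cradle at (268,292). The side view shows a drawer cabinet behind the unit. Next I'll measure these in code.

```bash
cat > h.py <<'E'
from workcell import manip
import cv2,numpy as np
from scipy.spatial.transform import Rotation as Ro
def cam(n):
    m=manip.camera_model(n); return np.array([[m["fx"],0,m["cx"]],[0,m["fy"],m["cy"]],[0,0,1]]),cv2.Rodrigues(np.array(m["rvec"],float))[0],np.array(m["tvec"],float)
def back(n,uv,z):
    K,R,t=cam(n); C=-R.T@t
    d=(R.T@np.linalg.inv(K)@np.c_[np.atleast_2d(uv),np.ones(len(np.atleast_2d(uv)))].T).T
    return C+d*((z-C[2])/d[:,2])[:,None]
def proj(n,P):
    K,R,t=cam(n); p=(K@(R@np.atleast_2d(P).T+t[:,None])).T; return p[:,:2]/p[:,2:]
def grab(n,name=None,box=None,s=1):
    im=manip.grab_frame(n)[:,:,::-1].copy()
    if name:
        c=im if box is None else im[box[1]:box[3],box[0]:box[2]]
        cv2.imwrite(f"pics/{name}.png",cv2.resize(c,None,fx=s,fy=s,interpolation=cv2.INTER_CUBIC))
    return im
def mask(im,h0,h1,smin=100,vmin=50,box=None):
    hsv=cv2.cvtColor(im,cv2.COLOR_BGR2HSV); H=hsv[...,0].astype(int)
    ok=((H>=h0)&(H<=h1)) if h0<=h1 else ((H>=h0)|(H<=h1))
    m=(ok&(hsv[...,1]>=smin)&(hsv[...,2]>=vmin)).astype(np.uint8)
    if box is not None:
        b=np.zeros_like(m); b[box[1]:box[3],box[0]:box[2]]=1; m*=b
    n,l,s,c=cv2.connectedComponentsWithStats(m)
    return (l==1+s[1:,4].argmax()).astype(np.uint8)
def pts(m): ys,xs=np.nonzero(m); return np.c_[xs,ys].astype(float)
def pca(P):
    c=P.mean(0); w,v=np.linalg.eigh(np.cov((P-c)[:,:2].T)); return c,v[:,1],np.sqrt(w)
def yaw():  # direction of tool x in world, rad
    o=manip.get_obs(); X=Ro.from_rotvec(o["tool_rot"]).as_matrix()[:,0]; return np.arctan2(X[1],X[0])
def go(target,yw=None):
    "print tool-frame shift (cm) after first turning to tool-x yaw yw"
    o=manip.get_obs(); p=np.array(o["tool_pos"]); R=Ro.from_rotvec(o["tool_rot"]).as_matrix(); y=yaw()
    if yw is None: yw=y
    turn=-((yw-y+np.pi)%(2*np.pi)-np.pi)   # tool z is down
    R2=R@Ro.from_rotvec([0,0,turn]).as_matrix()
    print("turn",turn.round(3),"shift cm",(R2.T@(np.array(target)-p)*100).round(2),"from",p.round(4),"j7",o["joint_pos"][6].round(2),"F",np.round(o["ft_force"],2))
E
python3 - <<'E'
from h import *
t=cv2.imread("raw_top0.png"); s=cv2.imread("raw_side0.png")
m=mask(t,100,130,120,60,(240,140,370,230)); hull=cv2.convexHull(np.argwhere(m)[:,::-1].astype(np.int32))
r=cv2.minAreaRect(hull); P=back("top",cv2.boxPoints(r),.067); c=back("top",[r[0]],.067)[0]
print("cover",P[:,:2].round(4).tolist(),c.round(4),np.linalg.norm(P[0]-P[1]).round(3),np.linalg.norm(P[1]-P[2]).round(3))
def bar(n,im,box,z): 
    m=mask(im,20,35,100,100,box); q=pts(m).mean(0); print("lipbar",n,q.round(1),back(n,[q],z)[0].round(4),m.sum())
bar("top",t,(285,195,315,215),.067); bar("side",s,(290,190,320,225),.067)
m=mask(t,170,8,120,80,(385,215,425,265)); P=back("top",pts(m),.014); c,v,w=pca(P); print("sd handle",c.round(4),v.round(3),(w*np.sqrt(12)).round(3),m.sum())
hsv=cv2.cvtColor(t,cv2.COLOR_BGR2HSV)
g=((hsv[...,2]>80)|0).astype(np.uint8); b=np.zeros_like(g); b[203:270,381:418]=1
q=pts(g*b); P=back("top",q,.017); a=(P-c)[:,:2]@v; print("sd all extent",a.min().round(3),a.max().round(3),len(P)); c2,v2,w2=pca(P); print(c2.round(4),v2.round(4))
d=(hsv[...,2]<45).astype(np.uint8); b=np.zeros_like(d); b[195:278,370:428]=1; r=cv2.minAreaRect(pts(d*b).astype(np.float32)); print("mat",back("top",cv2.boxPoints(r),.003)[:,:2].round(3).tolist())
m=mask(t,170,8,120,80,(190,220,230,260)); print("probe px",m.sum(),pts(m).mean(0)); P=back("top",pts(m),.125); c,v,w=pca(P); print("probe handle",c.round(4),v.round(3),(w*np.sqrt(12)).round(3))
cv2.imwrite("pics/a.png",np.vstack([cv2.resize(t[205:265,185:245],(400,400),interpolation=2),]))
x=np.hstack([cv2.resize(t[205:265,185:245],(400,400),interpolation=2),cv2.resize(s[145:205,230:290],(400,400),interpolation=2)]); cv2.imwrite("pics/a.png",x)
# cabinet
print("cab front base", back("top",[[276,144],[381,145]],0).round(3).tolist(), "top front edge", back("top",[[276,126],[384,126]],.2).round(3).tolist())
E
```

```text
cover [[0.5428, 0.1377], [0.6976, 0.1249], [0.6764, -0.1], [0.5222, -0.0853]] [0.6094 0.0193 0.067 ] 0.155 0.226
lipbar top [300.7 206. ] [0.5448 0.026  0.067 ] 23
lipbar side [306.2 206.6] [0.5455 0.0241 0.067 ] 13
sd handle [ 0.4158 -0.3461  0.014 ] [-0.948 -0.32 ] [0.028 0.096] 237
sd all extent -0.149 0.047 365
[ 0.448  -0.3346  0.017 ] [-0.9492 -0.3145]
mat [[0.56, -0.237], [0.565, -0.375], [0.333, -0.379], [0.328, -0.243]]
probe px 175 [207.4        240.85142857]
probe handle [0.4272 0.3105 0.125 ] [-0.869  0.495] [0.02  0.083]
cab front base [[0.763, 0.119, 0.0], [0.766, -0.245, 0.0]] top front edge [[0.774, 0.098, 0.2], [0.779, -0.224, 0.2]]
```

View pics/a.png

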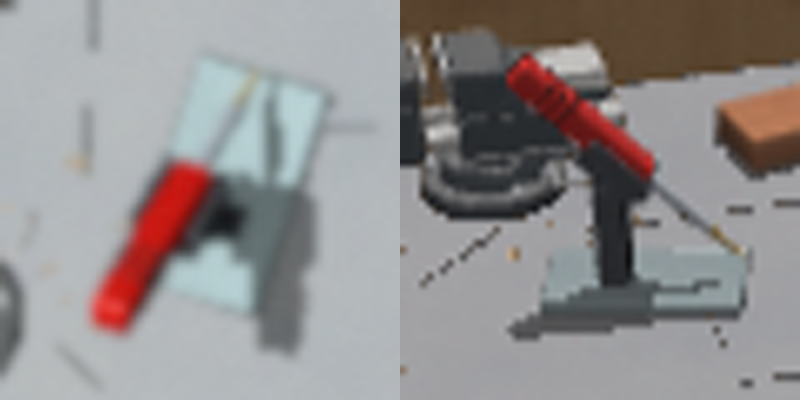

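The probe crop shows the handle at yaw about −0.5 in its cradle. The needle points to the upper right in the top view, and the grip bands are free. First I'll turn the tool and move over the screwdriver.

Request:
step_arm(
  plan=[
    [0,0,-0.5,0.142],
    [0,0,-0.5,0.142],
    [0,0,-0.5,0.142],
    [0,0,-0.5,0.142],
    [0,0,-0.5,0.142],
    [0,0,-0.5,0.142],
    [0,0,-0.5,0.142],
    [0,0,-0.5,0.142],
    [0,0,-0.5,0.142],
    [0,0,-0.5,0.142],
    [0,0,-0.5,0.142],
    [0,0,-0.5,0.142],
    [0,0,-0.5,0.142],
    [0,0,-0.5,0.142],
    [0,0,-0.5,0.142],
    [0,0,-0.5,0.142],
    [0,0,-0.5,0.142],
  ],
)

```text
clock: 1.8
tool_pos: [0.258, 0.5962, 0.2902]
tool_rot: [3.102, 0.49, -0.001]
ft_force: [0.3, -0.5, -0.2]
opening: 1.001
grip_force: 0.0
```

Run:
```python
from h import *
go([.47,.12,.28],.323); go([.448,-.3335,.28],.323); print(yaw())
```

```text
turn -0.01 shift cm [ 4.99 51.89  1.05] from [0.258  0.5962 0.2902] j7 -2.09 F [ 0.32 -0.54 -0.22]
turn -0.01 shift cm [-11.5   94.2    1.09] from [0.258  0.5962 0.2902] j7 -2.09 F [ 0.32 -0.54 -0.22]
0.3130750581709524
```

Request:
step_arm(
  plan=[
    [0.4,2,0,0],
    [0.4,4,0,0],
    [0.4,4,0,0],
    [0.4,4,0,0],
    [0.4,4,0,0],
    [0.4,4,0,0],
    [0.4,4,0,0],
    [0.4,4,0,0],
    [0.4,4,0,0],
    [0.4,4,0,0],
    [0.4,4,0,0],
    [0.4,4,0,0],
    [0.2,4,0,0],
    [0,2,0,0],
    [-1,2,0,0],
    [-1.5,3,0,0],
  ],
)

```text
clock: 3.4
tool_pos: [0.4607, 0.0631, 0.29]
tool_rot: [-3.101, -0.502, 0.001]
ft_force: [0.4, 1.1, -0.5]
opening: 1.001
grip_force: 0.0
```

Request:
step_arm(
  plan=[
    [-1.5,4,0,0],
    [-1.5,4,0,0],
    [-1.5,4,0,0],
    [-1.5,4,0,0],
    [-1.5,4,0,0],
    [-1.5,4,0,0],
    [-1.5,4,0,0],
    [-1.5,4,0,0],
    [-1.5,3,0,0],
    [0,1,0,0],
    [0,0,0,0],
  ],
)

```text
clock: 4.5
tool_pos: [0.4451, -0.3222, 0.2901]
tool_rot: [-3.102, -0.495, 0.001]
ft_force: [0.3, 0.4, 0.5]
opening: 0.999
grip_force: 0.0
```

Run:
```python
from h import *
go([.448,-.3335,.10],.323)
t=grab("top"); s=grab("side","b",(250,255,360,330),7)
m=mask(t,170,8,120,80,(375,205,440,275)); P=back("top",pts(m),.022); c,v,w=pca(P); print("sd handle top",c.round(4),v.round(3),(w*np.sqrt(12)).round(3),m.sum())
m=mask(s,170,8,120,80,(260,250,350,330)); P=back("side",pts(m),.019); c,v,w=pca(P); print("sd handle side",c.round(4),v.round(3),(w*np.sqrt(12)).round(3),m.sum())
```

```text
turn -0.007 shift cm [-0.08  1.17 19.01] from [ 0.4451 -0.3222  0.2901] j7 -0.29 F [0.26 0.42 0.53]
sd handle top [ 0.4595 -0.3297  0.022 ] [-0.246  0.969] [0.008 0.02 ] 14
sd handle side [ 0.417  -0.3469  0.019 ] [-0.939 -0.343] [0.028 0.096] 241
```

View pics/b.png

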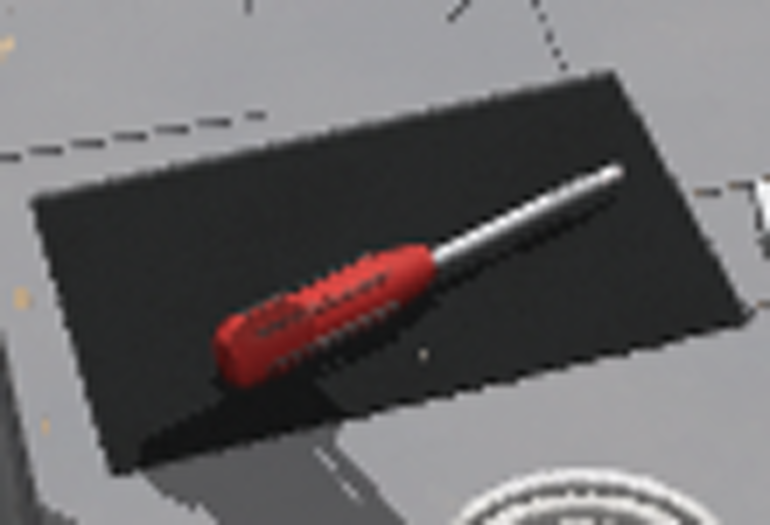

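The side view shows the screwdriver undisturbed on the mat, its handle centre at about (320,315) in the crop. Both cameras agree within 2 mm, so I'll descend and grip near the handle's front.

Request:
step_arm(
  plan=[
    [0,0.5,3,0],
    [0,0.5,4,0],
    [0,0.3,4,0],
    [0,0,4,0],
    [0,0,4,0],
    [0,0,3,0],
    [0,0,2.5,0],
    [0,0,2,0],
    [0,0,1,0],
    [0,0,0.7,0],
    [0,0,0,0],
  ],
)

```text
clock: 5.7
tool_pos: [0.4498, -0.3326, 0.0083]
tool_rot: [-3.101, -0.5, 0.0]
ft_force: [-0.5, -0.2, 0.9]
opening: 1.0
grip_force: 0.0
```

Request:
step_arm(
  plan=[
    [0,0,0,0],
    [0,0,0,0],
    [0,0,0,0],
    [0,0,0,0],
    [0,0,0,0],
    [0,0,0,0],
    [0,0,0,0],
    [0,0,0,0],
    [0,0,0,0],
    [0,0,0,0],
  ],
  fingers=0,
)

```text
clock: 6.7
tool_pos: [0.4494, -0.3335, 0.0084]
tool_rot: [-3.102, -0.499, 0.0]
ft_force: [0.0, -0.9, -0.4]
opening: 0.284
grip_force: 29.9
```

Request:
step_arm(
  plan=[
    [0,0,-1,0],
    [0,0,-2,0],
    [0,0,-2,0.05],
    [0,0,-2,0.05],
    [0,0,-2,0.05],
    [0,0,-2,0.05],
    [0,0,-2,0.05],
    [0,0,-2,0.05],
    [0,0,-1,0.05],
    [0,0,0,0.05],
    [0,0,0,0],
  ],
)

```text
clock: 7.8
tool_pos: [0.4495, -0.3334, 0.1693]
tool_rot: [3.139, -0.128, 0.001]
ft_force: [-1.2, 0.7, -0.9]
opening: 0.281
grip_force: 29.9
```

Run:
```python
from h import *
print(yaw()); go([.408,.0375,.17],-.09)
s=grab("side","c",(250,220,380,310),6)
o=manip.get_obs(); p=np.array(o["tool_pos"]); X=Ro.from_rotvec(o["tool_rot"]).as_matrix()[:,0]
for d in (0,.1,.11): print(proj("side",[p+X*d+[0,0,.009]]))
```

```text
-0.08134050254790136
turn 0.009 shift cm [ -7.47 -36.56  -0.08] from [ 0.4495 -0.3334  0.1693] j7 -0.47 F [-1.17  0.66 -0.86]
[[304.42985944 247.91131459]]
[[341.8055637 243.0942412]]
[[345.48856886 242.61956637]]
```

View pics/c.png

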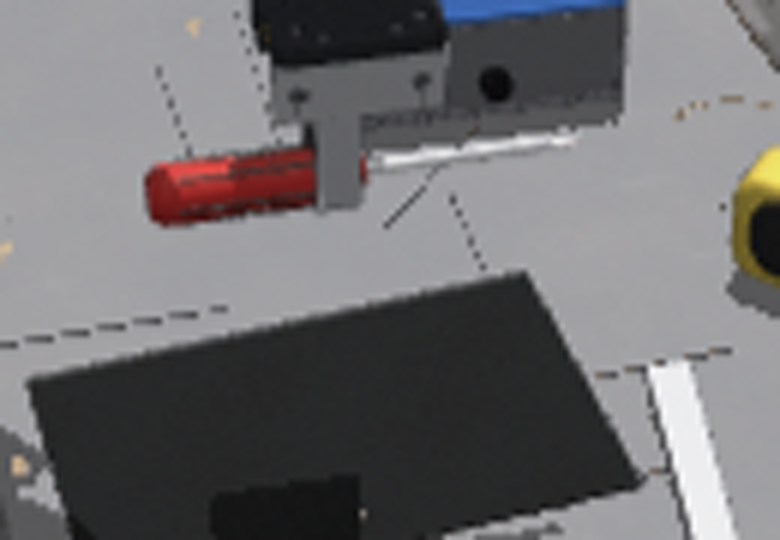

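The side view shows the screwdriver held level, with its tip at crop (575,140), within a pixel of the prediction for 110 mm ahead. Now I'll move in front of the notch.

Request:
step_arm(
  plan=[
    [-0.5,-1.5,0,0.009],
    [-0.7,-3.5,0,0],
    [-0.7,-3.5,0,0],
    [-0.7,-3.5,0,0],
    [-0.7,-3.5,0,0],
    [-0.7,-3.5,0,0],
    [-0.7,-3.5,0,0],
    [-0.7,-3.5,0,0],
    [-0.7,-3.5,0,0],
    [-0.7,-3.5,0,0],
    [-0.7,-2.5,0,0],
    [0,-1,0,0],
    [0,0,0,0],
  ],
)

```text
clock: 9.15
tool_pos: [0.4077, 0.0376, 0.1684]
tool_rot: [3.139, -0.136, 0.0]
ft_force: [0.2, 0.1, -1.6]
opening: 0.284
grip_force: 29.9
```

Run:
```python
from h import *
print(yaw()); go([.408,.0375,.046],-.09)
```

```text
-0.08679081631531294
turn 0.003 shift cm [ 0.03  0.   12.24] from [0.4077 0.0376 0.1684] j7 -1.08 F [ 0.21  0.06 -1.61]
```

Request:
step_arm(
  plan=[
    [0,0,2,0],
    [0,0,2.5,0],
    [0,0,2.5,0],
    [0,0,2.5,0],
    [0,0,1.7,0],
    [0,0,1,0],
    [0,0,0,0],
    [0,0,0,0],
  ],
)

```text
clock: 9.95
tool_pos: [0.408, 0.0352, 0.0467]
tool_rot: [3.138, -0.145, 0.001]
ft_force: [0.4, -0.5, -1.3]
opening: 0.285
grip_force: 29.9
```

Run:
```python
from h import *
go([.438,.035,.046])
s=grab("side"); t=grab("top")
a=cv2.resize(s[165:225,255:355],None,fx=8,fy=8,interpolation=2); cv2.imwrite("pics/d.png",a)
m=mask(t,20,35,100,100,(285,195,315,215)); q=pts(m).mean(0); print(q,back("top",[q],.067),m.sum())
```

```text
turn -0.0 shift cm [ 2.98 -0.26  0.07] from [0.408  0.0352 0.0467] j7 -0.76 F [ 0.43 -0.53 -1.27]
[300.65217391 205.95652174] [[0.54482908 0.02598287 0.067     ]] 23
```

View pics/d.png

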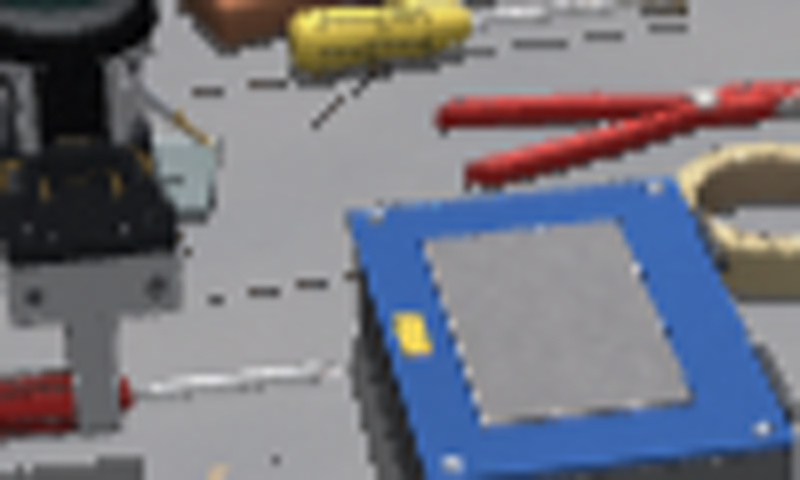

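The side view shows the tip at crop (335,370), about 15 mm short of the lip and at notch height. Inserting it now.

Request:
step_arm(
  plan=[
    [0.5,0,0,0],
    [0.5,0,0,0],
    [0.5,-0.1,0,0],
    [0.5,-0.1,0,0],
    [0.5,0,0,0],
    [0.5,0,0,0],
    [0.3,0,0,0],
    [0,0,0,0],
  ],
)

```text
clock: 10.85
tool_pos: [0.4411, 0.0356, 0.0464]
tool_rot: [3.138, -0.142, 0.001]
ft_force: [0.1, 0.4, -0.9]
opening: 0.287
grip_force: 29.9
```

Request:
step_arm(
  plan=[
    [0,0,-0.2,0],
    [0,0,-0.2,0],
    [0,0,-0.2,0],
    [0,0,-0.3,0],
    [0,0,-0.3,0],
    [0,0,-0.3,0],
    [0,0,-0.3,0],
    [0,0,-0.3,0],
    [0,0,0,0],
  ],
)

```text
clock: 11.75
tool_pos: [0.4407, 0.0358, 0.0678]
tool_rot: [-3.138, 0.141, -0.001]
ft_force: [-0.2, 0.1, -1.7]
opening: 0.285
grip_force: 29.9
```

Run:
```python
from h import *
go([.438,.035,.046])
s=grab("side"); t=grab("top")
a=cv2.resize(s[165:225,255:355],None,fx=8,fy=8,interpolation=2); cv2.imwrite("pics/e.png",a)
```

```text
turn -0.0 shift cm [-0.27  0.11  2.18] from [0.4407 0.0358 0.0678] j7 -0.87 F [-0.22  0.1  -1.74]
```

View pics/e.png

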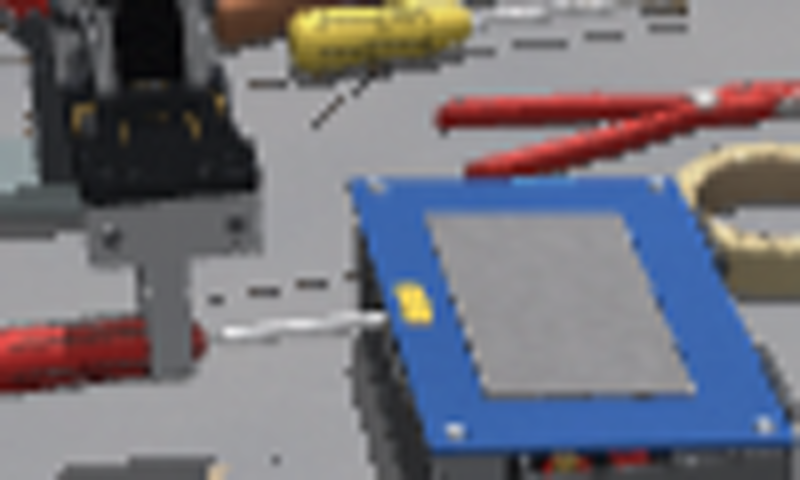

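The side view shows the blade under the lip at crop (380,318), the cover raised about 15 mm and the screwdriver still level. I'll continue along the arc.

Request:
step_arm(
  plan=[
    [0.16,0,-0.94,0],
    [0.22,0,-0.92,0],
    [0.29,0,-0.91,0],
    [0.35,0,-0.88,0],
    [0.41,0,-0.86,0],
    [0.47,0,-0.83,0],
    [0.52,0,-0.79,0],
    [0.58,0,-0.75,0],
    [0.63,0,-0.71,0],
    [0.68,0,-0.67,0],
    [0,0,0,0],
  ],
)

```text
clock: 12.95
tool_pos: [0.486, 0.0315, 0.1511]
tool_rot: [3.138, -0.141, 0.006]
ft_force: [-0.3, -0.0, -0.3]
opening: 0.287
grip_force: 29.9
```

Run:
```python
from h import *
go([.438,.035,.046])
s=grab("side"); t=grab("top")
a=cv2.resize(s[150:225,255:355],None,fx=7,fy=7,interpolation=2); cv2.imwrite("pics/f.png",a)
```

```text
turn -0.0 shift cm [-4.85  0.08 10.49] from [0.486  0.0315 0.1511] j7 -1.06 F [-0.32 -0.02 -0.32]
```

View pics/f.png

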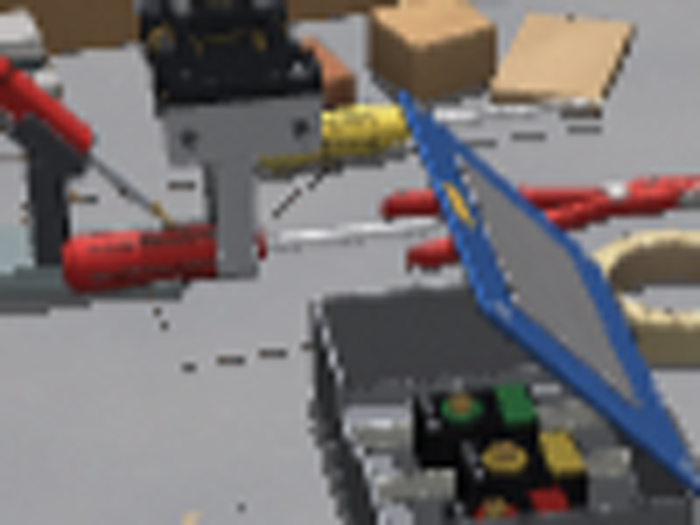

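The side view shows the cover at about 0.8 rad on the blade, with green, yellow and red modules visible inside. I'll carry on to upright.

Request:
step_arm(
  plan=[
    [0.72,0,-0.62,0],
    [0.76,0,-0.56,0],
    [0.8,0,-0.51,0],
    [0.84,0,-0.45,0],
    [0.87,0,-0.39,0],
    [0.89,0,-0.33,0],
    [0.91,0,-0.27,0],
    [0.93,0,-0.2,0],
    [0.9,0,-0.14,0],
    [0.5,0,0,0],
    [0,0,0,0],
  ],
)

```text
clock: 14.15
tool_pos: [0.5657, 0.0243, 0.1848]
tool_rot: [3.138, -0.142, 0.003]
ft_force: [0.7, -0.7, -0.9]
opening: 0.286
grip_force: 29.9
```

```bash
cat > cov.py <<'E'
from h import *
h=np.array([.6861,.0124]); ux=np.array([np.cos(-.09),np.sin(-.09)])
for n in("side","top"):
    im=grab(n); box=(290,120,400,240) if n=="side" else (240,110,370,235)
    m=mask(im,20,35,130,120,(300,130,345,215) if n=="side" else (285,130,315,215)); q=pts(m).mean(0); print(n,"bar",q.round(1),m.sum())
    for th in np.arange(.0,1.55,.1):
        # bar near lip on top face: radius .142, offset 5mm
        c=h-ux*(.142*np.cos(th)-.006*np.sin(th)); P=[*c,.062+.142*np.sin(th)+.006*np.cos(th)]
        d=np.linalg.norm(proj(n,[P])[0]-q)
        if d<8: print(th.round(2),d.round(1))
E
python3 cov.py; python3 -c "from h import *; go([.438,.035,.046])"
```

```text
side bar [303.2 167.8] 27
top bar [312.3 188.3] 3
turn -0.0 shift cm [-12.74   0.08  13.86] from [0.5648 0.0244 0.1847] j7 -1.13 F [ 0.84 -0.22 -0.93]
```

```bash
cat > cov.py <<'E'
from h import *
def cover_angle():
    h=np.array([.6861,.0124]); ux=np.array([np.cos(-.09),np.sin(-.09)]); uy=np.array([-ux[1],ux[0]]); out=[]
    ims={n:grab(n) for n in("side","top")}
    bl={n:cv2.inRange(cv2.cvtColor(im,cv2.COLOR_BGR2HSV),(100,110,30),(130,255,255))>0 for n,im in ims.items()}
    for th in np.arange(0,1.56,.03):
        s=[]
        for n in bl:
            C=[]
            for r in(0,.154):
                for y in(-.11,.11):
                    for k in(0,.005):
                        c=h-ux*(r*np.cos(th)-k*np.sin(th))+uy*y; C.append([*c,.062+r*np.sin(th)+k*np.cos(th)])
            H=cv2.convexHull(proj(n,C).astype(np.float32)); M=np.zeros(bl[n].shape,np.uint8); cv2.fillConvexPoly(M,np.round(H).astype(np.int32),1)
            roi=np.zeros_like(M); roi[100:240,235:400]=1; b=bl[n]&(roi>0)
            s.append((b&(M>0)).sum()/max(1,(b|(M>0)).sum()))
        out.append((th,*s))
    out=np.array(out)
    for i,n in((1,"side"),(2,"top")): k=out[:,i].argsort()[::-1][:3]; print(n,out[k][:,[0,i]].round(2).tolist())
    return ims
if __name__=="__main__": cover_angle()
E
python3 cov.py
```

```text
side [[1.47, 0.78], [1.5, 0.76], [1.53, 0.73]]
top [[1.47, 0.45], [1.5, 0.44], [1.53, 0.34]]
```

Request:
step_arm(
  plan=[
    [0.2,0,0,0],
    [0.2,0,0,0],
    [0,0,0,0],
  ],
)

```text
clock: 14.65
tool_pos: [0.5672, 0.0244, 0.1843]
tool_rot: [-3.138, 0.142, 0.004]
ft_force: [-2.8, -0.4, -2.7]
opening: 0.283
grip_force: 29.9
```

Request:
step_arm(
  plan=[
    [-1,0,0,0],
    [-3,0,0,0],
    [-4,0,0,0],
    [-4,0,0,0],
    [-2,0,-1,0],
    [0,0,-1,0],
    [0,0,0,0],
  ],
)

```text
clock: 15.35
tool_pos: [0.4309, 0.037, 0.2063]
tool_rot: [-3.137, 0.141, -0.008]
ft_force: [0.4, 0.2, -0.4]
opening: 0.284
grip_force: 29.9
```

```bash
python3 cov.py
python3 - <<'E'
from h import *
go([.4487,-.3300,.205],.3); go([.4487,-.3300,.205])
E
```

```text
side [[1.47, 0.79], [1.5, 0.79], [1.53, 0.76]]
top [[1.5, 0.68], [1.47, 0.63], [1.53, 0.53]]
turn -0.39 shift cm [-9.13 35.57  0.04] from [0.4308 0.0368 0.2053] j7 -1.16 F [-0.47 -0.79 -1.49]
turn -0.0 shift cm [ 5.06 36.37  0.04] from [0.4308 0.0368 0.2053] j7 -1.16 F [-0.47 -0.79 -1.49]
```

Request:
step_arm(
  plan=[
    [0,2,0,0],
    [0.5,3.5,0,0],
    [0.5,3.5,0,0],
    [0.5,3.5,0,0],
    [0.5,3.5,0,0],
    [0.5,3.5,0,0],
    [0.5,3.5,0,0],
    [0.5,3.5,0,0],
    [0.5,3.5,0,0],
    [0.5,3.5,0,0],
    [0.5,2.2,0,0],
    [0,1,0,0],
    [0,0,0,-0.1],
    [0,0,0,-0.1],
    [0,0,0,-0.1],
    [0,0,0,-0.1],
    [0,0,0,0],
  ],
)

```text
clock: 17.15
tool_pos: [0.4459, -0.3326, 0.2044]
tool_rot: [-3.103, -0.486, -0.0]
ft_force: [-0.6, 0.5, -0.5]
opening: 0.281
grip_force: 29.9
```

Run:
```python
from h import *
go([.4490,-.3330,.010],.313)
s=grab("side","g",(240,200,360,290),6)
```

```text
turn -0.002 shift cm [ 0.27  0.15 19.44] from [ 0.4459 -0.3326  0.2044] j7 -0.19 F [-0.59  0.47 -0.47]
```

View pics/g.png

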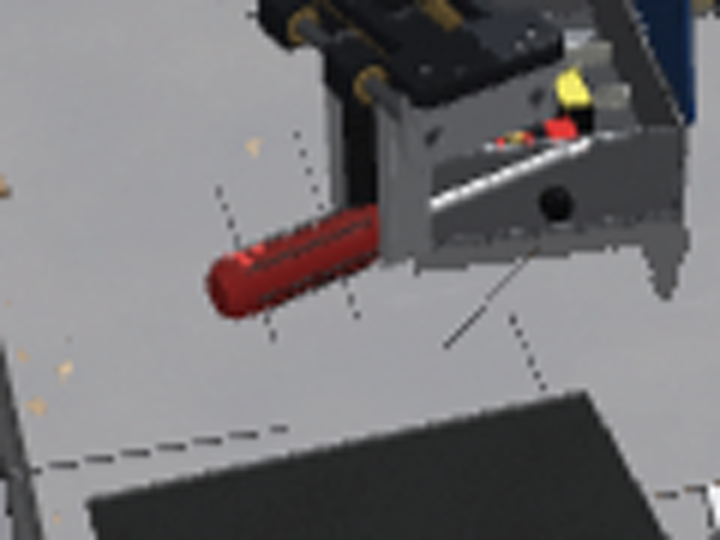

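The screwdriver is still level in the grip, with its blade tip at crop (585,145). Now I'll lay it on the mat.

Request:
step_arm(
  plan=[
    [0.3,0.1,2,0],
    [0,0,3,0],
    [0,0,3,0],
    [0,0,3,0],
    [0,0,3,0],
    [0,0,2.5,0],
    [0,0,1.5,0],
    [0,0,0.8,0],
    [0,0,0.5,0],
    [0,0,0.2,0],
    [0,0,0,0],
  ],
)

```text
clock: 18.3
tool_pos: [0.4492, -0.3335, 0.0103]
tool_rot: [3.103, 0.484, 0.001]
ft_force: [0.3, -0.3, -0.3]
opening: 0.286
grip_force: 29.9
```

Request:
step_arm(
  plan=[
    [0,0,0,0],
    [0,0,0,0],
    [0,0,0,0],
    [0,0,0,0],
    [0,0,0,0],
    [0,0,0,0],
    [0,0,-1,0],
    [0,0,-3,0],
    [0,0,-4,0],
    [0,0,-5,0],
    [0,0,-5,0],
    [0,0,-5,0],
    [0,0,-4,0],
    [0,0,0,0],
  ],
  fingers=9.4,
)

```text
clock: 19.7
tool_pos: [0.4505, -0.3361, 0.286]
tool_rot: [3.097, 0.483, 0.012]
ft_force: [-0.7, -0.9, -0.9]
opening: 0.999
grip_force: 0.0
```

Run:
```python
from h import *
s=grab("side"); t=grab("top")
m=mask(s,170,8,120,80,(260,250,350,330)); P=back("side",pts(m),.019); c,v,w=pca(P); print("sd handle side",c.round(4),v.round(3),(w*np.sqrt(12)).round(3),m.sum())
m=mask(t,170,8,120,80,(190,220,230,260)); P=pts(m); print("top probe",P.mean(0),len(P))
cv2.imwrite("raw_s1.png",s); cv2.imwrite("raw_t1.png",t)
cv2.imwrite("pics/i.png",np.hstack([cv2.resize(t[150:215,260:350],(400,289),interpolation=2),cv2.resize(s[150:215,255:345],(400,289),interpolation=2)]))
# fit probe pose: origin xy + yaw with given geometry, both cameras red mask
from scipy.optimize import minimize
s0=cv2.imread("raw_side0.png"); ims={"top":(t,(190,220,230,260)),"side":(s,(230,145,280,185))}
Q={n:mask(im,170,8,120,60,b) for n,(im,b) in ims.items()}
for n in Q: print(n,Q[n].sum(),pts(Q[n]).mean(0))
def ren(n,x,y,ps,z=.125):
    d=np.array([np.cos(ps)*.7071,np.sin(ps)*.7071,-.7071]); e=np.array([-np.sin(ps),np.cos(ps),0]); u=np.cross(d,e)
    C=[np.array([x,y,z])+a*d+b*e+c*u for a in(-.03,.07) for b in(-.01,.01) for c in(-.01,.01)]
    H=cv2.convexHull(((proj(n,C)+.5)*8).astype(np.float32)); M=np.zeros((400*1,640*1),np.uint8)
    cv2.fillConvexPoly(M,np.round((H-4)).astype(np.int32),255,cv2.LINE_AA,3); return M/255.
def cost(p):
    return sum(((ren(n,*p)-Q[n])**2).sum() for n in Q)
best=min(((cost([x,y,ps]),x,y,ps) for x in np.arange(.40,.46,.006) for y in np.arange(.28,.34,.006) for ps in np.arange(-.8,0,.1)))
r=minimize(cost,best[1:],method="Nelder-Mead",options=dict(initial_simplex=[np.array(best[1:])+d for d in ([0,0,0],[.004,0,0],[0,.004,0],[0,0,.08])]))
print("probe",r.x.round(4),r.fun)
for n in Q:
    q=Q; Qn={n:Q[n]}; f=lambda p:((ren(n,*p)-Q[n])**2).sum(); rr=minimize(f,r.x,method="Nelder-Mead",options=dict(initial_simplex=[r.x+d for d in ([0,0,0],[.004,0,0],[0,.004,0],[0,0,.08])])); print(n,rr.x.round(4),rr.fun)
```

```text
sd handle side [ 0.4156 -0.3461  0.019 ] [-0.936 -0.352] [0.028 0.096] 237
top probe [207.44827586 240.7816092 ] 174
top 174 [207.44827586 240.7816092 ]
side 122 [255.37704918 161.3442623 ]
probe [ 0.4127  0.3151 -0.1282] 177.3104959630911
top [ 0.4157  0.316  -0.2005] 92.2153633217993
side [0.413  0.3116 0.4005] 42.97505574778931
```

View pics/i.png

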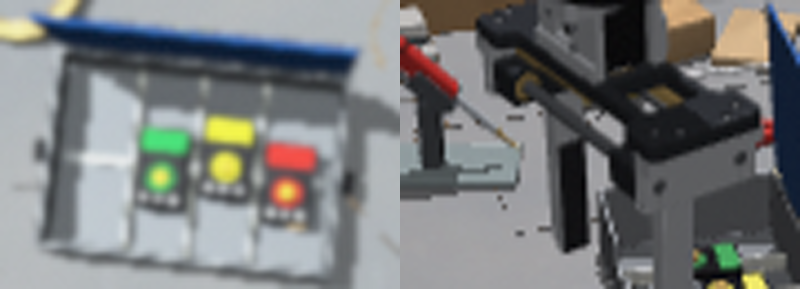

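The crops show the modules green, yellow and red from left to right, blue absent, with buttons at top-crop (160,178), (226,166) and (287,191). I'll refine these and the probe pose, using the unobstructed first side image.

Run:
```python
from h import *
from scipy.optimize import minimize
t=cv2.imread("raw_t1.png"); s=cv2.imread("raw_side0.png")
tip=back("top",[[223.2,216.7]],.022)[0]; end=back("top",[[201.2,252.7]],.146)[0]; st=back("side",[[281,182.5]],.022)[0]
d=tip-end; print("tip top",tip.round(4),"side",st.round(4),"end",end.round(4),"len(.124)",np.linalg.norm(d[:2]).round(4),"yaw",np.arctan2(d[1],d[0]).round(3),"grip",(tip-d/np.linalg.norm(d[:2])*.1025).round(4))
ims={"top":(t,(190,220,230,260)),"side":(s,(240,145,285,185))}
Q={n:mask(im,170,8,120,60,b) for n,(im,b) in ims.items()}
def ren(n,x,y,ps,z=.125):
    k=.7071; d=np.array([np.cos(ps)*k,np.sin(ps)*k,-k]); e=np.array([-np.sin(ps),np.cos(ps),0]); u=np.cross(d,e)
    C=[np.array([x,y,z])+a*d+b*e+c*u for a in(-.03,.07) for b in(-.01,.01) for c in(-.01,.01)]
    H=cv2.convexHull((proj(n,C)*8).astype(np.float32)); M=np.zeros((400,640),np.uint8)
    cv2.fillConvexPoly(M,np.round(H).astype(np.int32),255,cv2.LINE_AA,3); return M/255.
for ns in (["top"],["side"],["top","side"]):
    cost=lambda p:sum(((ren(n,*p)-Q[n])**2).sum() for n in ns)
    b=min((cost([x,y,ps]),x,y,ps) for x in np.arange(.39,.45,.006) for y in np.arange(.28,.34,.006) for ps in np.arange(-.9,.1,.1))
    x0=np.array(b[1:]); r=minimize(cost,x0,method="Nelder-Mead",options=dict(initial_simplex=[x0+d for d in ([0,0,0],[.004,0,0],[0,.004,0],[0,0,.08])]))
    print(ns,[Q[n].sum() for n in ns],r.x.round(4),r.fun.round(1))
# buttons: ring+button centroid of non-black around guess
hsv=cv2.cvtColor(t,cv2.COLOR_BGR2HSV)
for nme,u,v in(("red",324.6,193),("yellow",310.9,187.4),("green",296,190.05)):
    ys,xs=np.mgrid[int(v)-5:int(v)+7,int(u)-5:int(u)+7]; w=np.clip(hsv[ys,xs,1].astype(float)-80,0,None)*(hsv[ys,xs,2]>90)*(np.hypot(xs-u,ys-v)<4.5)
    q=[(w*xs).sum()/w.sum(),(w*ys).sum()/w.sum()]; P=back("top",[q],.043)[0]
    ux=np.array([np.cos(-.09),np.sin(-.09)]); uy=np.array([-ux[1],ux[0]]); c=np.array([.6861,.0124])-ux*.075
    print(nme,np.round(q,1),P.round(4),"unit",((P[:2]-c)@ux).round(4),((P[:2]-c)@uy).round(4))
```

```text
tip top [0.5067 0.2885 0.022 ] side [0.5115 0.2909 0.022 ] end [0.3914 0.3223 0.146 ] len(.124) 0.1202 yaw -0.284 grip [0.4083 0.3173 0.1278]
['top'] [np.uint64(174)] [ 0.4118  0.3177 -0.2545] 95.1Traceback (most recent call last):
  File "<stdin>", line 15, in <module>
  File "<stdin>", line 15, in <genexpr>
  File "<stdin>", line 14, in <lambda>
  File "<stdin>", line 14, in <genexpr>
  File "<stdin>", line 11, in ren
  File "h.py", line 11, in proj
    K,R,t=cam(n); p=(K@(R@np.atleast_2d(P).T+t[:,None])).T; return p[:,:2]/p[:,2:]
          ~~~^^^
  File "h.py", line 5, in cam
    m=manip.camera_model(n); return np.array([[m["fx"],0,m["cx"]],[0,m["fy"],m["cy"]],[0,0,1]]),cv2.Rodrigues(np.array(m["rvec"],float))[0],np.array(m["tvec"],float)
ValueError: time passes only in moves, steps and waits
```

```bash
python3 - <<'E'
import re
s=open("h.py").read()
s=s.replace('def cam(n):\n    m=manip.camera_model(n); return','import json,os\n_C={}\ndef cam(n):\n    if n in _C: return _C[n]\n    m=manip.camera_model(n); _C[n]=cam0(m); return _C[n]\ndef cam0(m):\n    return')
open("h.py","w").write(s)
E
cat > fit.py <<'E'
from h import *
from scipy.optimize import minimize
def ren(n,x,y,ps,z=.125):
    k=.7071; d=np.array([np.cos(ps)*k,np.sin(ps)*k,-k]); e=np.array([-np.sin(ps),np.cos(ps),0]); u=np.cross(d,e)
    C=[np.array([x,y,z])+a*d+b*e+c*u for a in(-.03,.07) for b in(-.01,.01) for c in(-.01,.01)]
    H=cv2.convexHull((proj(n,C)*8).astype(np.float32)); M=np.zeros((400,640),np.uint8)
    cv2.fillConvexPoly(M,np.round(H).astype(np.int32),255,cv2.LINE_AA,3); return M/255.
def fit(t,s):
    ims={"top":(t,(190,220,230,260)),"side":(s,(240,145,285,185))}
    Q={n:mask(im,170,8,120,60,b) for n,(im,b) in ims.items()}
    for ns in (["top"],["side"],["top","side"]):
        cost=lambda p:sum(((ren(n,*p)-Q[n])**2).sum() for n in ns)
        b=min((cost([x,y,ps]),x,y,ps) for x in np.arange(.39,.45,.006) for y in np.arange(.28,.34,.006) for ps in np.arange(-.9,.1,.1))
        x0=np.array(b[1:]); r=minimize(cost,x0,method="Nelder-Mead",options=dict(initial_simplex=[x0+d for d in ([0,0,0],[.004,0,0],[0,.004,0],[0,0,.08])]))
        print(ns,[int(Q[n].sum()) for n in ns],r.x.round(4),r.fun.round(1))
E
python3 - <<'E'
from fit import *
t=cv2.imread("raw_t1.png"); s=cv2.imread("raw_side0.png"); fit(t,s)
hsv=cv2.cvtColor(t,cv2.COLOR_BGR2HSV)
for nme,u,v in(("red",324.6,193),("yellow",310.9,187.4),("green",296,190.05)):
    ys,xs=np.mgrid[int(v)-5:int(v)+7,int(u)-5:int(u)+7]; w=np.clip(hsv[ys,xs,1].astype(float)-80,0,None)*(hsv[ys,xs,2]>90)*(np.hypot(xs-u,ys-v)<4.5)
    q=[(w*xs).sum()/w.sum(),(w*ys).sum()/w.sum()]; P=back("top",[q],.043)[0]
    ux=np.array([np.cos(-.09),np.sin(-.09)]); uy=np.array([-ux[1],ux[0]]); c=np.array([.6861,.0124])-ux*.075
    print(nme,np.round(q,1),P.round(4),"unit",((P[:2]-c)@ux).round(4),((P[:2]-c)@uy).round(4))
go([.411,.317,.28],-.26); go([.411,.317,.28])
E
```

```text
['top'] [174] [ 0.4118  0.3177 -0.2545] 95.1
['side'] [123] [0.4135 0.3118 0.4164] 40.0
['top', 'side'] [174, 123] [ 0.4129  0.3148 -0.0979] 175.8
red [324.2 192.8] [ 0.5917 -0.0504  0.043 ] unit -0.0133 -0.0711
yellow [310.5 187.1] [ 0.6101 -0.0043  0.043 ] unit 0.0008 -0.0234
green [295.8 189.4] [0.6014 0.0445 0.043 ] unit -0.0123 0.0243
turn 0.57 shift cm [-2.038e+01 -6.186e+01  5.000e-02] from [ 0.4489 -0.3332  0.2808] j7 -0.26 F [ 0.01  0.58 -0.79]
turn -0.0 shift cm [ 1.622e+01 -6.308e+01  5.000e-02] from [ 0.4489 -0.3332  0.2808] j7 -0.26 F [ 0.01  0.58 -0.79]
```

Request:
step_arm(
  plan=[
    [0.2,-2,0,0],
    [1,-4,0,0],
    [1,-4,0,0],
    [1,-4,0,0],
    [1,-4,0,0],
    [1,-4,0,0],
    [1,-4,0,0],
    [1,-4,0,0],
    [1,-4,0,0],
    [1,-4,0,0],
    [1,-4,0,0],
    [1,-4,0,0],
    [1,-4,0,0],
    [1,-4,0,0],
    [1,-4,0,0],
    [1,-3.1,0,0],
    [1,-2,0,0],
    [0,0,0,0],
  ],
)

```text
clock: 21.6
tool_pos: [0.4092, 0.3199, 0.2776]
tool_rot: [3.101, 0.492, -0.004]
ft_force: [-0.2, -0.7, 0.1]
opening: 1.001
grip_force: 0.0
```

Request:
step_arm(
  plan=[
    [0,0,0,0.12],
    [0,0,0,0.15],
    [0,0,0,0.15],
    [0,0,0,0.15],
    [0,0,0,0],
    [0,0,0,0],
  ],
)

```text
clock: 22.2
tool_pos: [0.4103, 0.3159, 0.2791]
tool_rot: [3.114, -0.404, -0.002]
ft_force: [1.0, 0.6, -0.2]
opening: 0.995
grip_force: 0.0
```

Run:
```python
from fit import *
go([.411,.317,.107],-.26)
s=grab("side"); cv2.imwrite("raw_s2.png",s)
# needle tip / handle top end in side image
cv2.imwrite("pics/k.png",cv2.resize(s[120:190,225:305],None,fx=8,fy=8,interpolation=2))
```

```text
turn 0.002 shift cm [ 0.06 -0.15 17.21] from [0.4103 0.3159 0.2791] j7 -2.03 F [ 0.95  0.57 -0.21]
```

View pics/k.png

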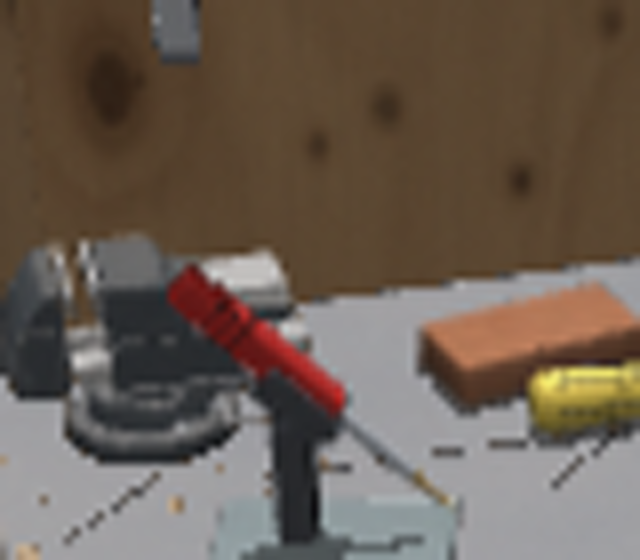

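Run:
```python
from h import *
for x,y,ps in((.411,.317,-.26),(.409,.317,-.26),(.413,.314,-.26)):
    d=np.array([np.cos(ps),np.sin(ps),-1])*.7071
    g=np.array([x,y,.125]); print((x,y),"grip",proj("side",[g]).round(1),proj("top",[g]).round(1),"tip",proj("side",[g+.145*d]).round(1),proj("top",[g+.145*d]).round(1))
```

```text
(0.411, 0.317) grip [[252.5 159.6]] [[205.1 246. ]] tip [[280.7 182.5]] [[222.6 215.7]]
(0.409, 0.317) grip [[252.  159.7]] [[205.1 246.7]] tip [[280.2 182.5]] [[222.6 216.3]]
(0.413, 0.314) grip [[253.2 159.9]] [[206.1 245.4]] tip [[281.3 182.8]] [[223.5 215.1]]
```

The side view shows the grip bands at crop (235,322) and the needle tip at (455,505). Both fit a grip centre near (0.413, 0.3155), so I'll descend and pinch there.

Request:
step_arm(
  plan=[
    [0.2,0,2,0],
    [0,0,3,0],
    [0,0,3,0],
    [0,0,3,0],
    [0,0,2.5,0],
    [0,0,2,0],
    [0,0,1,0],
    [0,0,0.7,0],
    [0,0,0,0],
  ],
)

```text
clock: 23.15
tool_pos: [0.4126, 0.3164, 0.1076]
tool_rot: [3.115, -0.407, -0.001]
ft_force: [-0.5, 0.2, 0.7]
opening: 0.996
grip_force: 0.0
```

Request:
step_arm(
  plan=[
    [0,0,0,0],
    [0,0,0,0],
    [0,0,0,0],
    [0,0,0,0],
    [0,0,0,0],
    [0,0,0,0],
    [0,0,0,0],
    [0,0,0,0],
    [0,0,0,0],
    [0,0,0,0],
  ],
  fingers=0,
)

```text
clock: 24.15
tool_pos: [0.4127, 0.3166, 0.1078]
tool_rot: [-3.115, 0.408, -0.0]
ft_force: [0.8, -0.6, -0.1]
opening: 0.209
grip_force: 30.0
```

Run:
```python
from h import *
print(yaw(),manip.get_obs()["wrist_torque"]); go([.413,.3155,.106])
```

```text
-0.2602451442126867 [0.1027092  0.11114035 0.00166308]
turn -0.0 shift cm [0.06 0.1  0.18] from [0.4127 0.3166 0.1078] j7 -1.81 F [ 0.77 -0.58 -0.09]
```

Request:
step_arm(
  plan=[
    [0,0,-0.5,0],
    [0,0,-1,0],
    [0,0,-1,0],
    [0,0,-1,0],
    [0,0,-1.5,0],
    [0,0,-2,0],
    [0,0,-2,0],
    [0,0,-2,0],
    [0,0,-2,0],
    [0,0,-1,0],
    [0,0,0,0],
  ],
)

```text
clock: 25.25
tool_pos: [0.4134, 0.317, 0.2492]
tool_rot: [-3.113, 0.407, -0.003]
ft_force: [-0.3, -0.1, -0.8]
opening: 0.213
grip_force: 30.0
```

Run:
```python
from h import *
go([.4927,-.0241,.24]); o=manip.get_obs(); p=np.array(o["tool_pos"]); print(o["wrist_torque"])
s=grab("side"); t=grab("top")
tip=p+[.1025*np.cos(.26),-.1025*np.sin(.26),-.0835]; u=proj("side",[tip])[0]; v=proj("top",[tip])[0]; print(u,v)
def c(im,q): x,y=np.round(q).astype(int); return cv2.resize(im[y-25:y+15,x-30:x+10],(400,400),interpolation=2)
for im,q in((s,u),(t,v)): print(np.round(q).astype(int))
cv2.imwrite("pics/l.png",np.hstack([c(s,u),c(t,v)]))
```

```text
turn -0.0 shift cm [16.43 30.92  0.87] from [0.4134 0.317  0.2492] j7 -2.0 F [-0.33 -0.06 -0.77]
[0.02396524 0.18371718 0.01493697]
[279.30955483 149.50514495] [211.37449434 212.88970241]
[279 150]
[211 213]
```

View pics/l.png

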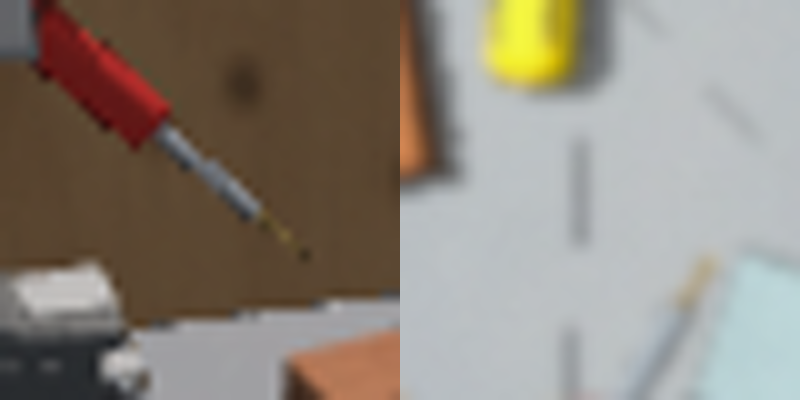

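The probe hangs at 45° as expected. The tip is at side crop (305,252) and top crop (310,258), within 1 px of the prediction. Moving above the red point.

Request:
step_arm(
  plan=[
    [1,2,0,0],
    [1.5,2.8,0,0],
    [1.5,2.8,0,0],
    [1.5,2.8,0,0],
    [1.5,2.8,0,0],
    [1.5,2.8,0,0],
    [1.5,2.8,0,0],
    [1.5,2.8,0,0],
    [1.5,2.8,0,0],
    [1.5,2.8,0,0],
    [1.5,2.8,0,0],
    [0.5,0.8,0,0],
    [0,0,0,0],
    [0,0,0,0],
  ],
)

```text
clock: 26.75
tool_pos: [0.4922, -0.0221, 0.247]
tool_rot: [-3.114, 0.406, 0.003]
ft_force: [0.0, 0.1, -1.7]
opening: 0.206
grip_force: 30.0
```

Run:
```python
from h import *
go([.4942,-.0231,.145]); print(yaw())
```

```text
turn -0.0 shift cm [ 0.24  0.05 10.2 ] from [ 0.4922 -0.0221  0.247 ] j7 -1.34 F [ 0.01  0.13 -1.7 ]
-0.25931033894692285
```

Request:
step_arm(
  plan=[
    [0.2,0,1.5,0],
    [0,0,2,0],
    [0,0,2,0],
    [0,0,2,0],
    [0,0,1.5,0],
    [0,0,1,0],
    [0,0,0.2,0],
    [0,0,0,0],
    [0,0,0,0],
  ],
)

```text
clock: 27.65
tool_pos: [0.4953, -0.0237, 0.1463]
tool_rot: [-3.115, 0.407, -0.002]
ft_force: [-0.6, -1.3, -1.5]
opening: 0.208
grip_force: 30.0
```

Run:
```python
from h import *
go([.4942,-.0231,.129]); o=manip.get_obs(); p=np.array(o["tool_pos"])
s=grab("side"); t=grab("top")
tip=p+[.0975,-.0273,-.085]; u=proj("side",[tip])[0]; v=proj("top",[tip])[0]
b=np.array([.5917,-.0504,.044]); bu=proj("side",[b])[0]; bv=proj("top",[b])[0]; print("tip",u,v,"button",bu,bv)
def c(im,q): x,y=np.round(q).astype(int); print(x-20,y-20); return cv2.resize(im[y-20:y+20,x-20:x+20],(400,400),interpolation=2)
cv2.imwrite("pics/m.png",np.hstack([c(s,bu),c(t,bv)]))
```

```text
turn -0.0 shift cm [-0.12 -0.03  1.73] from [ 0.4953 -0.0237  0.1463] j7 -1.19 F [-0.6  -1.3  -1.46]
tip [325.65823933 217.58162923] [324.46318399 191.94993898] button [325.27806867 221.80947334] [324.19854626 192.79403597]
305 202
304 173
```

View pics/m.png

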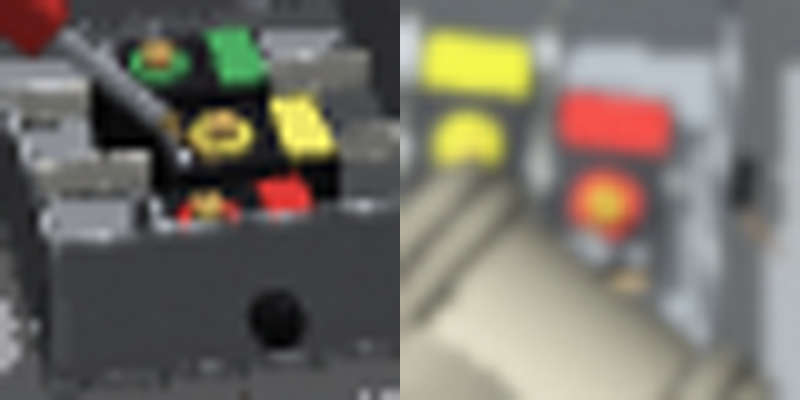

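The side crop shows the shaft pointing at the red button at (208,205), but the brass tip blurs into the yellow module. I'll locate it numerically by differencing against earlier probe-free frames.

Run:
```python
from h import *
s=grab("side").astype(int); t=grab("top").astype(int); cv2.imwrite("raw_s3.png",s.astype(np.uint8)); cv2.imwrite("raw_t3.png",t.astype(np.uint8))
s2=cv2.imread("raw_s2.png").astype(int); t1=cv2.imread("raw_t1.png").astype(int)
print("side rows 210..224, cols 314..332"); 
for y in range(208,225): print(y," ".join("%3d"%abs(s[y,x]-s2[y,x]).sum() for x in range(314,334)))
print("top cols 316..334")
for y in range(184,204): print(y," ".join("%3d"%abs(t[y,x]-t1[y,x]).sum() for x in range(316,335)))
p=np.array([.5917,-.0504,.06]); 
for n in("side","top"): print(n,"px/cm",[(proj(n,[p+e])-proj(n,[p])).round(2)[0].tolist() for e in np.eye(3)*.01])
```

```text
side rows 210..224, cols 314..332
208 275 190  47   6   2   1   0   0   2   2   3   2   1   0   1   0   1   1   1   2
209 217 199 157 285   9   1   3   0   0   3   2   2   2   1   2   2   0   2   2   1
210  64 133 174   6 237  64   1   1   1   1   2   3   3   0   3   0   0   0   3   0
211   3  40  59 102 246 354 104   1   4   4   5   1   2   6   7   0   2   1   0   1
212   4   2  22 106 228 297 360 216  17   3   3   7   0   1   3   8   1   3   1   0
213   7   2   0  17  89 239 293  41  42   1   2   1   0   2   1   2   2   2   1   0
214   0   1   5   2   5  79 141  47  79   6   2   1   1   1   2   0   0   1   1   2
215   3   2   2  11   5   6  43  28 177 130  47   1   1   3   0   1   2   3   2   1
216   1   1   7   7   5   4   0  12  54  50  11  12   0   0   3   3   1   4   2   0
217   0   0   0   2   3   1   3   0   0   1   8  44  82   1   1   1   4   2   0   0
218   1   2   1   0   1   0   1   3   1   0   6  23  41   3   3   2   0   5   2   4
219   2   1   1   0   1   0   4   1   5   6   2   1   5   2   1   3   2   9   2   0
220   0   0   1   1   0   0   3   2   4   1   3   2   3   
[... 1394 characters left out ...]
1   7   6   7  10  12  11
197 173 147  23  48 146  94  41  19  74  60  94  92  29   7   4   9   9  14  12
198 140 105  38  26 118 102   7  44 107  84 131 115  34   1   8   8  10  15  11
199  91  61  75 116  60  52  73  18  42  60  98  85  29   1   8  11   8  11  12
200  40  28  59  60  69  97  84  37  40  65  35  15   1   6   9   9  10  14  11
201  38  66  50  45  47  38  40  76 123 127  74  29  22  17   8   8   9  14  10
202  50 118  57  58  88  99 117 147 180 192 167 127 116 109  54   4  12  11  13
203  43 121  61  50  76  97 115 141 164 191 209 217 221 200 106  17   9  11  10
side px/cm [[2.87, -0.48], [-0.86, -1.61], [0.01, -2.49]]
top px/cm [[0.05, -3.02], [-3.04, -0.05], [0.04, -0.31]]
```

Differencing puts the tip at side (326,217.5) and top (324.3,191.5), within 2 mm of being over the red button. Pressing it now.

Request:
step_arm(
  plan=[
    [-0.1,0,0.5,0],
    [0,0,0.5,0],
    [0,0,0.4,0],
    [0,0,0,0],
    [0,0,0,0],
  ],
)

```text
clock: 28.35
tool_pos: [0.4937, -0.0239, 0.1316]
tool_rot: [3.115, -0.408, -0.001]
ft_force: [-0.0, -0.4, -0.8]
opening: 0.213
grip_force: 30.0
```

Request:
step_arm(
  plan=[
    [0,0,0.2,0],
    [0,0,0.1,0],
    [0,0,0.1,0],
    [0,0,0.1,0],
    [0,0,0,0],
    [0,0,0,0],
  ],
)

```text
clock: 28.95
tool_pos: [0.4939, -0.0239, 0.1269]
tool_rot: [3.115, -0.408, 0.0]
ft_force: [0.7, 0.4, 0.9]
opening: 0.205
grip_force: 30.0
```

Request:
step_arm(
  plan=[
    [0,0,0.1,0],
    [0,0,0.1,0],
    [0,0,0,0],
    [0,0,0,0],
  ],
)

```text
clock: 29.35
tool_pos: [0.4939, -0.0238, 0.1248]
tool_rot: [3.115, -0.408, 0.0]
ft_force: [-0.2, 0.3, 2.1]
opening: 0.211
grip_force: 30.0
```

```bash
cat > dif.py <<'E'
from h import *
import sys
for i in range(4): 
    s=grab("side").astype(int); o=manip.get_obs(); print(np.round(o["ft_force"],2),np.round(o["wrist_torque"],3),np.round(o["tool_pos"],4))
r=cv2.imread("raw_s2.png").astype(int); y0,y1,x0,x1=map(int,sys.argv[1:5])
print("cols",x0)
for y in range(y0,y1): print(y," ".join("%3d"%abs(s[y,x]-r[y,x]).sum() for x in range(x0,x1)))
E
python3 dif.py 212 227 314 334
```

```text
[ 0.43 -0.19  2.44] [-0.086  0.059 -0.051] [ 0.4939 -0.0238  0.1248]
[-0.4   0.28  1.54] [-0.048  0.064 -0.026] [ 0.4939 -0.0238  0.1248]
[0.37 0.12 1.96] [-0.095  0.056 -0.044] [ 0.4939 -0.0238  0.1248]
[-0.45 -0.89  0.96] [-0.125  0.03  -0.047] [ 0.4939 -0.0238  0.1248]
cols 314
212 202  13   7   5   1   1   6   7   3   4   1   4   1   0   4   1   4   3   2   0
213 365 223  13   3   2   6   3   1   4   1   0   3   0   1   1   3   2   2   1   1
214 263 351 316  23   4   0   2   2   0   0   0   2   0   1   1   1   1   2   3   2
215 120 280 316 453 128   7   4   0   0   1   1   0   0   1   1   0   1   5   0   1
216  16 130 256 332 378 210  10   2   1   5   1   0   0   0   0   0   3   4   2   0
217   0   1  46 134 160  24 183   4   0   1   2   1   3   1   1   0   1   2   1   0
218   1   0  10  89 100  28 320 170   4   1   5   1   1   1   2   6   5   9   1   0
219   1   1   1   6   9  41 239 205 141  10   1   2   3   4   1   1   4   7   3   0
220   2   0   1   3   1  12  86 139 197  91   6   6   2   4   5   4   2   0   0   1
221   4   0   1   1   1   0   1  23  32 101  29 123 219  13   3   3   3   3   0   3
222   0   0   1   0   1   0   1   2   9  13 120 113 102  66   2   1   2   2   2   0
223   0   0   1   0   1   4   1   2   2   1  13  43  62 120   3   1   1   2   1   1
224   3   2   1   1   3   2  69 129  17   1   6  18  20  37   2   2   1   1   1   2
225   1   0   2   2   3   1  25  54   6   0   0   3   3   0   2   1   1   1   3   0
226   0   3   1   0   0   2   1   0   3   0   3   2   0   2   3   1   0   1   1   2
```

Red reads about 2.8 N above baseline, roughly 4 mm of travel. I'll hold a little longer, then rise and go to yellow.

Request:
step_arm(
  plan=[
    [0,0,0,0],
    [0,0,0,0],
    [0,0,0,0],
    [0,0,0,0],
    [0,0,0,0],
    [0,0,0,0],
    [0,0,0,0],
    [0,0,-0.5,0],
    [0,0,-1,0],
    [0,0,-1,0],
    [0,0,-0.5,0],
    [0.1,-1,0,0],
    [0.2,-1.5,0,0],
    [0.2,-1.5,0,0],
    [0.1,-0.9,0,0],
    [0,0,0,0],
    [0,0,0,0],
  ],
)

```text
clock: 31.25
tool_pos: [0.512, 0.0221, 0.1545]
tool_rot: [3.114, -0.407, -0.001]
ft_force: [0.4, -0.4, -1.2]
opening: 0.213
grip_force: 30.0
```

```bash
cat > chk.py <<'E'
from h import *
import sys
bx,by=map(float,sys.argv[1:3])
go([bx-.0975,by+.0273,.129])
o=manip.get_obs(); p=np.array(o["tool_pos"]); tip=p+[.0975,-.0273,-.085]; b=np.array([bx,by,.044])
for n,ref in(("side","raw_s2.png"),("top","raw_t1.png")):
    im=grab(n).astype(int); r=cv2.imread(ref).astype(int); q=np.round(proj(n,[tip])[0]).astype(int); print(n,"tip pred",proj(n,[tip]).round(1),"button pred",proj(n,[b]).round(1),"x0",q[0]-7)
    for y in range(q[1]-6,q[1]+5): print(y," ".join("%3d"%abs(im[y,x]-r[y,x]).sum() for x in range(q[0]-7,q[0]+8)))
E
python3 chk.py .6101 -.0043
```

```text
turn -0.0 shift cm [ 0.04 -0.11  2.55] from [0.512  0.0221 0.1545] j7 -1.3 F [ 0.38 -0.36 -1.17]
side tip pred [[326.5 207.6]] button pred [[326.5 213.6]] x0 319
202  92 150 240  76   1   2   1   5   1   1   1   1   0   1   1
203  16  64 129 132  29   1   1   2   2   2   2   3   0   2   1
204   0  25  12  58  63   1   1   0   1   1   0   2   2   1   0
205   1   7   7  24  47 136   2   1   2   4   1   2   1   1   0
206   0   2   2   3  12  72 106  27   1   1   2   1   1   2   3
207   0   1   2   1   0   8  46  65   1   0   2   3   2   0   1
208   1   1   0   3   1   1   2  61   0   3   3   0   1   1   0
209   0   0   3   1   0   0   1  20   2   1   1   1   1   1   2
210   0   2   1   2   2   3   2   0   3   1   3   0   1   3   2
211   0   5   1   2   5   0   3   3   2  11   2   2   2   1   1
212   4   0   4   1   3   2   8   2   4   2   5   2   2   0   0
top tip pred [[310.6 186.4]] button pred [[310.5 187.1]] x0 304
180  11  13   9   8  12   9   8   6   7   7   6   8   9   6  10
181  11  10   6  13  15  11   7  11   9   8  13   9  10   8  10
182  10   6   4  12   9   8  10   8  11  10   6  14   6  10  10
183  10   7   7   6   8   7   7   9   7   8  12   4   5  10   7
184   7  11   7   6   6   8  13   8   8  10  10   8   4  11   6
185  11  12   9   9  14   7   0   2   9  10   8   7  12   6   8
186  11   9   5  12   6   5  21  20   3  12   7   6   4  12   8
187  15   7   6   8   4  17  49  32   2  11   8   3  10   8  13
188  13  11   8   7   7  23  50  28   2  10   6   1   7  12  10
189  12   9   7  11  15  41  35   7   7  12  22   1  13  13  10
190   9  10  15  33  41  56  41   6   6  18  37   4   9  10  11
```

Request:
step_arm(
  plan=[
    [0,-0.1,0.6,0],
    [0,0,0.8,0],
    [0,0,0.6,0],
    [0,0,0.3,0],
    [0,0,0.2,0],
    [0,0,0.2,0],
    [0,0,0.1,0],
    [0,0,0.1,0],
    [0,0,0,0],
    [0,0,0,0],
    [0,0,0,0],
  ],
)

```text
clock: 32.45
tool_pos: [0.5126, 0.023, 0.1259]
tool_rot: [-3.115, 0.408, -0.0]
ft_force: [-2.1, -0.6, 0.9]
opening: 0.214
grip_force: 30.0
```

```bash
python3 dif.py 203 218 314 334
```

```text
[-0.86 -0.61  2.05] [-0.059  0.361 -0.009] [0.5126 0.023  0.1259]
[-1.19 -0.18  0.56] [-0.094  0.346 -0.074] [0.5126 0.023  0.1259]
[-1.02 -1.11  1.63] [-0.088  0.377 -0.033] [0.5126 0.023  0.1258]
[-1.19  0.05  1.53] [-0.053  0.298 -0.064] [0.5126 0.023  0.1258]
cols 314
203 258  74   2   2   1   2   2   2   3   1   0   1   2   0   2   1   0   2   2   0
204 162 204 114   5   1   0   3   3   2   2   0   1   3   2   0   0   5   0   1   1
205 118 105 172 121   2   1   1   4   2   1   1   1   1   2   2   2   2   1   0   0
206  32  40  74 241 250   3   2   2   2   1   4   0   1   2   1   1   1   1   1   2
207   3  10  40 203 110 153  49   3   0   2   3   2   1   0   1   3   3   2   0   2
208   1   0   4  69  93 139 192 108   2   2   2   0   0   1   3   1   2   0   2   3
209   1   1   1   8  54  85 103 128 127   3   1   2   0   1   0   0   0   1   1   1
210   3   3   1   2   9  30  66 161 200 106   2   2   0   0   1   3   2   2   0   1
211   3   3   1   4   1   1  34  96 173 189  51   5   5   0   6   2   5   1   0   1
212   3   2   1   2   1   3   3  17  55  94 211  80   3   2   1   4   1   3   1   0
213   7  11   7   2   2   3   6   0   2   6  57  47  17 136  61   1   2   3  14   1
214   2   4   8   2   2   3   2   1   0   1   3  96 103   9  84   3   1   1   3   2
215   2   2   3   6   7   9   4   1   0   1 169  44 126 186 139   0   0   4   1   0
216   1   1   5   2   0   6   2  30  57   6  61  12  26  29  20   3   0   3   2   1
217   0   3   0   2   2   2   3  14  13   1   3   1   1   1   1   0   1   6   2   2
```

Request:
step_arm(
  plan=[
    [0,0,0.1,0],
    [0,0,0,0],
    [0,0,0,0],
    [0,0,0,0],
    [0,0,0,0],
    [0,0,0,0],
    [0,0,0,0],
    [0,0,0,0],
    [0,0,0,0],
    [0,0,0,0],
  ],
)

```text
clock: 33.65
tool_pos: [0.5125, 0.023, 0.1248]
tool_rot: [3.115, -0.408, 0.0]
ft_force: [-1.5, -0.7, 2.5]
opening: 0.209
grip_force: 30.0
```

Run:
```python
from h import *
for i in range(3):
    t=grab("side"); o=manip.get_obs(); print(np.round(o["ft_force"],2),np.round(o["wrist_torque"],3),np.round(o["tool_pos"],4))
```

```text
[-1.76  0.36  1.3 ] [-0.101  0.293 -0.012] [0.5125 0.023  0.1248]
[-0.94  2.44  2.57] [-0.087  0.226 -0.015] [0.5125 0.023  0.1248]
[-1.41 -1.02  2.74] [-0.102  0.296 -0.055] [0.5125 0.023  0.1248]
```

Request:
step_arm(
  plan=[
    [0,0,-0.5,0],
    [0,0,-1,0],
    [0,0,-1,0],
    [0,0,-0.5,0],
    [0,0,0,0],
    [0,0,0,0],
  ],
)

```text
clock: 34.4
tool_pos: [0.5124, 0.0233, 0.1549]
tool_rot: [-3.115, 0.407, -0.0]
ft_force: [0.9, 0.3, -1.6]
opening: 0.211
grip_force: 30.0
```

```bash
python3 chk.py .6014 .0445
```

```text
turn -0.0 shift cm [-2.07 -4.47  2.59] from [0.5124 0.0233 0.1549] j7 -1.3 F [ 0.88  0.28 -1.57]
side tip pred [[326.5 207.3]] button pred [[320.1 206.6]] x0 319
201 157 216 146   3   0   3   5   0   1   2   1   2   3   0   0
202  52 137 204 139   2   1   0   2   0   0   2   1   0   1   1
203   7  38 103  82  77   2   2   2   2   1   2   1   0   1   0
204   3   4   9  40  71  39   2   3   2   0   2   0   0   1   0
205   2   1   8   9  26 105  61   0   0   1   1   3   1   2   0
206   0   1   1   1   5  36  90  57   2   2   2   2   1   1   2
207   3   2   0   1   2   5  27  70  27   0   2   4   0   0   0
208   2   2   0   0   1   4   0  14   7   1   3   1   1   2   5
209   0   0   1   1   2   3   2   2   2   2   1   2   0   0   1
210   0   3   4   1   2   1   3   2   0   0   0   2   1   2   2
211   1   2   6   2   4   2   6   1   3   2   2   6   1   2   1
top tip pred [[310.2 186.2]] button pred [[295.8 189.4]] x0 303
180  15  14  16  12  10  10   8   9   5   7   8   5  10  12   6
181   9   9   9   8  13  15  12   8  11  10  10   6  10  10   8
182   8  10   9   4  11   5  10   9   9   9   7   8  11   6  13
183   8   9   7   5   3   6  10   8   7   7  12   9   6   9  11
184   6   6  10   3   5   4   4   8  13   8  10   7   8   7   9
185   8  11   6  12   8   8   1   2   1  10  11   9  13  10   8
186  11  11   7   9  11   1  15  21   7   2  12   4   5   6  12
187  13  12   8   5   4  12  33  45  17   1   3   1   1   6   6
188  10  13  11   7   9  39  66  52  15  13  30  18   2   9  18
189  12   8   9   3   8  46  68  41   9  38  71  40   1  12  16
190   6   8   4  12  31  55  42  24  11  32  56  18   5  10  11
```

Request:
step_arm(
  plan=[
    [-0.3,-0.7,0,0],
    [-0.6,-1.3,0,0],
    [-0.6,-1.3,0,0],
    [-0.4,-0.8,0,0],
    [-0.2,-0.4,0,0],
    [0,0,0,0],
    [0,0,0,0],
  ],
)

```text
clock: 35.2
tool_pos: [0.5039, 0.0714, 0.1548]
tool_rot: [3.115, -0.408, 0.001]
ft_force: [-0.4, 0.2, -1.4]
opening: 0.212
grip_force: 30.0
```

```bash
python3 chk.py .6014 .0445
```

```text
turn -0.0 shift cm [-0.01 -0.04  2.58] from [0.5039 0.0714 0.1548] j7 -1.39 F [-0.45  0.18 -1.37]
side tip pred [[320.1 200.5]] button pred [[320.1 206.6]] x0 313
195 106 170 188  58   1   1   2   3   1   2   1   1   0   0   1
196  19  97 148 106   3   1   0   1   2   2   2   1   3   0   1
197   1  14  52  64  58   1   1   0   0   2   1   0   2   1   1
198   1   2   8  18  55  68   1   0   1   1   2   1   1   2   0
199   2   2   1   3   9  36  86   2   3   0   1   0   0   2   0
200   3   4   0   0   1   6  38  78   1   3   2   1   2   1   2
201   2   3   1   3   4   1   5  27   3   1   3   1   2   0   0
202   1   1   0   3   1   3   3   3   1   4   1   2   0   1   3
203   0   2   1   1   0   2   2   3   3   0   1   2   3   1   0
204   1   2   2   0   1   0   2   3   0   2   1   0   2   1   0
205   4   1   0   1   2   2   0   1   3   0   2   2   1   0   1
top tip pred [[295.4 188.6]] button pred [[295.8 189.4]] x0 288
183  14  14  10  15   9   8  10  10  10  11  11  10   6   9   9
184  14  14  14   7   9   8   7   6   7  10   9   7   9   4   9
185  10  10  14   4   8   4   4   5   6   6   8   3   8   4   5
186  10  12  12   8   6   9   7   9   7   6   9   4   6   7   9
187  18  13   9   6  10   3   5   8   7   6   9   5   2   6   8
188  14  15   6   2   3   9  45  54  31   4   4  10  11   6  11
189  14  13   7   8   5  19  72  87  47   9   5   8   8   4   9
190  10  15  11  10   8  15  65  78  32   5   5   4   2   5   8
191  15  15  12   7  17  40  61  42  14   2  19  30   7   6   6
192  12  14  10   8  43  77  56  34   4   4  32  44  12  10   6
193  11  11   4   4  47 124  92  13   7  10  62  79  21   6   8
```

Request:
step_arm(
  plan=[
    [0,0,0.6,0],
    [0,0,0.8,0],
    [0,0,0.6,0],
    [0,0,0.4,0],
    [0,0,0.2,0],
    [0,0,0.2,0],
    [0,0,0.1,0],
    [0,0,0.1,0],
    [0,0,0,0],
    [0,0,0,0],
  ],
)

```text
clock: 36.3
tool_pos: [0.5038, 0.0719, 0.1249]
tool_rot: [-3.115, 0.408, -0.0]
ft_force: [-1.5, -0.5, 1.4]
opening: 0.212
grip_force: 30.0
```

```bash
python3 dif.py 197 212 308 328
```

```text
[-1.91 -0.38  1.42] [-0.096  0.38   0.011] [0.5038 0.0719 0.1249]
[-1.94 -0.09  2.16] [-0.098  0.346 -0.036] [0.5038 0.0719 0.1249]
[-2.02 -0.29  2.13] [-0.085  0.355  0.002] [0.5038 0.0719 0.1249]
[-2.37  0.14  2.84] [-0.071  0.409 -0.079] [0.5038 0.0719 0.1249]
cols 308
197 203 137   3   1   2   1   2   1   1   1   1   1   1   1   4   2   1   2   3   1
198 124 170 192   9   0   0   1   3   1   1   0   2   0   1   1   1   2   1   0   1
199  24 104 163 254  75   2   1   1   0   1   6   0   0   1   0   2   0   2   1   0
200   0  17  90 157 233 141   6   0   1   0   1   2   3   0   3   2   1   1   1   0
201   1   2   4  57 142 211 138   3   2   0   1   1   1   3   0   1   2   4   0   0
202   2   0   5   7  53 127 176 203   8   1   0   3   0   1   1   0   2   2   4   2
203   1   0   0   3   8  30 109 169 182   7   2   2   3   4   2   1   0   0   3   2
204   1   0   1   1   0   3   6  44  85  64   1   4   0   2   2   0   0   3   2   1
205   1   2   0   2   3   2   1   6  18  49  68   1   1   4   0   1   2   0   0   1
206   1   0   2   0   1   0   3   1   4  14  88  51 137 197  31   2   1   4   1   1
207   0   0   1   0   3   3   2   1   2   2   8  99 149  48  43   2   1   1   0   1
208   2   0   0   0   0   1   1  49   1   3 130  44  74 160  67   1   1   1   2   1
209   1   3   0   1   2   0   2  55  15   2  41  14  28  50  20   1   2   3   2   2
210   0   0   1   2   3   2   4   8   2   2   1   0   3   0   1   1   2   2   1   1
211   1   2   3   0   1   0   3   2   1   4   2   4   3   2   0   1   2   2   1   4
```

Request:
step_arm(
  plan=[
    [0,0,0,0],
    [0,0,0,0],
    [0,0,0,0],
    [0,0,0,0],
    [0,0,0,0],
    [0,0,0,0],
    [0,0,0,0],
    [0,0,0,0],
    [0,0,-0.5,0],
    [0,0,-1.5,0],
    [0,0,-2.5,0],
    [0,0,-3,0],
    [0,0,-3,0],
    [0,0,-2,0],
    [0,0,0,0],
  ],
)

```text
clock: 38.0
tool_pos: [0.5057, 0.0719, 0.2522]
tool_rot: [-3.113, 0.407, -0.008]
ft_force: [-0.3, 0.1, -2.2]
opening: 0.213
grip_force: 30.0
```

```bash
python3 -c "from h import *; go([.4127,.3166,.2492],-.2602)"
```

```text
turn 0.0 shift cm [-15.29 -21.26   0.28] from [0.5057 0.0719 0.2522] j7 -1.51 F [-0.34  0.12 -2.18]
```

Request:
step_arm(
  plan=[
    [-1,-1.3,0,0],
    [-2,-2.8,0,0],
    [-2,-2.8,0,0],
    [-2,-2.8,0,0],
    [-2,-2.8,0,0],
    [-2,-2.8,0,0],
    [-2,-2.8,0,0],
    [-1.3,-2,0,0],
    [-0.8,-1.1,0,0],
    [0,0,0,0],
    [0,0,0,0],
    [0,0,0,0],
  ],
)

```text
clock: 39.2
tool_pos: [0.4131, 0.3138, 0.2498]
tool_rot: [3.114, -0.412, 0.001]
ft_force: [-0.1, -0.4, -0.7]
opening: 0.212
grip_force: 30.0
```

Run:
```python
from h import *
go([.4127,.3166,.2492],-.2602)
o=manip.get_obs(); p=np.array(o["tool_pos"]); tip=p+[.0975,-.0273,-.085]
s=grab("side").astype(int); r=cv2.imread("raw_s1.png").astype(int); r0=cv2.imread("raw_side0.png").astype(int)
q=np.round(proj("side",[tip])[0]).astype(int); print(proj("side",[tip]))
for y in range(q[1]-6,q[1]+5): print(y," ".join("%3d"%abs(s[y,x]-r0[y,x]).sum() for x in range(q[0]-8,q[0]+8)),q[0]-8)
```

```text
turn -0.003 shift cm [-0.11 -0.26  0.06] from [0.4131 0.3138 0.2498] j7 -1.99 F [-0.14 -0.36 -0.7 ]
[[279.07198672 150.23266523]]
144  72 119 121   5   3   2   4   0   2   0   1   0   0   1   1   1 271
145  14  70 109 216   7   3   3   2   0   3   2   3   4   1   0   3 271
146   2  15  45 129  63   2   0   0   0   0   1   0   1   0   1   2 271
147   2   1   9  57  17  50   0   1   3   2   0   1   2   3   1   5 271
148   0   0   1  15   2 102  51   3   1   2   3   3   3   0   1   1 271
149   3   1   0   1   0  14  11  16   1   0   3   3   1   1   1   2 271
150   2   0   1   1   0   1   1   4  23   1   0   2   2   0   0   4 271
151   1   1   1   1   2   2   0   2   6   3   5   1   1   1   2   1 271
152   1   0   1   1   4   1   1   1   2   2   3   1   3   1   1   3 271
153   1   3   2   3   2   1   1   1   2   4   2   0   1   2   0   2 271
154   1   1   1   0   1   1   3   3   3   3   4   0   0   1   1   1 271
```

Request:
step_arm(
  plan=[
    [-0.1,-0.25,1,0],
    [0,0,2,0],
    [0,0,2,0],
    [0,0,1,0],
    [0,0,0,0],
    [0,0,0,0],
  ],
)

```text
clock: 39.85
tool_pos: [0.4126, 0.3181, 0.1901]
tool_rot: [-3.115, 0.409, -0.001]
ft_force: [-0.1, 0.8, -0.9]
opening: 0.212
grip_force: 30.0
```

```bash
python3 -c "from h import *; go([.4127,.3166,.1083],-.2602)"
```

```text
turn -0.001 shift cm [0.05 0.14 8.18] from [0.4126 0.3181 0.1901] j7 -1.92 F [-0.15  0.82 -0.94]
```

Request:
step_arm(
  plan=[
    [0,0.1,1,0],
    [0,0,1.5,0],
    [0,0,1.5,0],
    [0,0,1,0],
    [0,0,1,0],
    [0,0,0.8,0],
    [0,0,0.5,0],
    [0,0,0.5,0],
    [0,0,0.2,0],
    [0,0,0,0],
    [0,0,0,0],
  ],
)

```text
clock: 40.95
tool_pos: [0.412, 0.3174, 0.11]
tool_rot: [-3.115, 0.408, -0.0]
ft_force: [-1.2, 0.5, -1.1]
opening: 0.211
grip_force: 30.0
```

```bash
python3 -c "
from h import *; go([.4127,.3166,.1083],-.2602); print(manip.get_obs()['wrist_torque'])"
```

```text
turn -0.0 shift cm [0.09 0.06 0.17] from [0.412  0.3174 0.11  ] j7 -1.81 F [-1.23  0.52 -1.07]
[-0.03791755  0.17352838 -0.03063364]
```

Request:
step_arm(
  plan=[
    [0.05,0.05,0.1,0],
    [0,0,0.05,0],
    [0,0,0,0],
    [0,0,0,0],
  ],
)

```text
clock: 41.35
tool_pos: [0.4122, 0.3167, 0.1083]
tool_rot: [-3.115, 0.408, -0.0]
ft_force: [-0.8, -0.5, -0.3]
opening: 0.211
grip_force: 30.0
```

Request:
step_arm(
  plan=[
    [0,0,0,0],
    [0,0,0,0],
    [0,0,0,0],
    [0,0,0,0],
    [0,0,0,0],
    [0,0,0,0],
    [0,0,0,0],
    [0,0,0,0],
    [0,0,-1,0],
    [0,0,-2,0],
    [0,0,-3,0],
    [0,0,-4,0],
    [0,0,-4,0],
    [0,0,-3,0],
    [0,0,0,0],
  ],
  fingers=9.4,
)

```text
clock: 42.85
tool_pos: [0.4147, 0.3173, 0.2827]
tool_rot: [-3.109, 0.407, -0.009]
ft_force: [-0.0, -0.7, -0.2]
opening: 0.996
grip_force: 0.0
```

Run:
```python
from h import *
go([.43,.10,.33])
s=grab("side"); r=cv2.imread("raw_s2.png"); d=np.abs(s.astype(int)-r).sum(2)[140:200,235:300]; print("changed px near probe",(d>60).sum(),d.max())
t=grab("top"); cv2.imwrite("raw_s4.png",s); cv2.imwrite("raw_t4.png",t)
m=mask(s,170,8,120,60,(240,145,285,185)); print(m.sum(),pts(m).mean(0), pts(mask(r,170,8,120,60,(240,145,285,185))).mean(0))
# cabinet height: from side image first frame corners (native px): front-left top & base
for z in (.2,.25,.3,.35,.4): print(z,proj("side",[[.768,.1,z],[.768,-.24,z]]).round(0).tolist(),proj("top",[[.768,.1,z],[.768,-.24,z]]).round(0).tolist())
```

```text
turn -0.0 shift cm [ 7.1  20.57 -4.83] from [0.4147 0.3173 0.2827] j7 -2.02 F [-0.04 -0.73 -0.2 ]
changed px near probe 26 276
118 [255.55932203 161.71186441] [255.56198347 161.5785124 ]
0.2 [[361.0, 154.0], [402.0, 204.0]] [[275.0, 128.0], [389.0, 130.0]]
0.25 [[362.0, 141.0], [404.0, 189.0]] [[274.0, 123.0], [392.0, 125.0]]
0.3 [[362.0, 127.0], [406.0, 173.0]] [[271.0, 118.0], [396.0, 121.0]]
0.35 [[363.0, 113.0], [408.0, 157.0]] [[269.0, 113.0], [399.0, 115.0]]
0.4 [[364.0, 99.0], [410.0, 140.0]] [[267.0, 107.0], [403.0, 110.0]]
```

The probe is back in its cradle; its image centroid is unchanged to 0.13 px. Now I'll close the fingers and go over and behind the upright cover.

Request:
step_arm(
  plan=[
    [0,0,-1,-0.085],
    [0,0,-2,-0.085],
    [0.5,1,-1.5,0],
    [1.5,2.5,0,0],
    [1.6,2.6,0,0],
    [1.6,2.6,0,0],
    [1.6,2.6,0,0],
    [1.6,2.6,0,0],
    [1.6,2.6,0,0],
    [1.6,2.6,0,0],
    [1.6,2.6,0,0],
    [1.6,2.6,0,0],
    [1.6,2.2,0,0],
    [1,0.8,0,0],
    [0,0,0,0],
  ],
  fingers=0,
)

```text
clock: 44.45
tool_pos: [0.5609, 0.0261, 0.3227]
tool_rot: [3.136, -0.151, -0.001]
ft_force: [-1.0, 0.1, 0.7]
opening: 0.01
grip_force: 0.0
```

```bash
python3 - <<'E'
from h import *
print(yaw()); go([.728,.010,.32],-.09); go([.728,.010,.185],-.09)
E
python3 cov.py
```

```text
-0.09637276521654782
turn -0.006 shift cm [16.78  0.1   0.26] from [0.5609 0.0261 0.3227] j7 -1.33 F [-1.02  0.12  0.71]
turn -0.006 shift cm [16.79  0.08 13.76] from [0.5609 0.0261 0.3227] j7 -1.33 F [-1.02  0.12  0.71]
side [[1.47, 0.79], [1.5, 0.79], [1.53, 0.76]]
top [[1.5, 0.25], [1.47, 0.24], [1.53, 0.19]]
```

Request:
step_arm(
  plan=[
    [1,0,0,0],
    [2,0,0,0],
    [2,0,0,0],
    [2,0,0,0],
    [2,0,0,0],
    [2,0,0,0],
    [2,0,0,0],
    [2,0,0,0],
    [1.8,0,0,0],
    [0,0,0,0],
    [0,0,0,0],
  ],
)

```text
clock: 45.65
tool_pos: [0.7278, 0.0146, 0.3226]
tool_rot: [3.138, -0.141, -0.002]
ft_force: [-1.0, -0.0, 0.5]
opening: 0.007
grip_force: 0.0
```

Request:
step_arm(
  plan=[
    [0,0,1,0],
    [0,0,1.5,0],
    [0,0,2,0],
    [0,0,2,0],
    [0,0,2,0],
    [0,0,2,0],
    [0,0,1.5,0],
    [0,0,1,0],
    [0,0,0.5,0],
    [0,0,0,0],
    [0,0,0,0],
  ],
)

```text
clock: 46.75
tool_pos: [0.7286, 0.0139, 0.1891]
tool_rot: [3.138, -0.142, 0.002]
ft_force: [0.7, 0.6, -0.3]
opening: 0.007
grip_force: 0.0
```

Run:
```python
from h import *
go([.694,.0117,.182],-.09)
grab("side","n",(290,90,420,210),5)
```

```text
turn -0.0 shift cm [-3.43  0.53  0.7 ] from [0.7286 0.0139 0.1891] j7 -1.27 F [ 0.7   0.57 -0.35]
```

View pics/n.png

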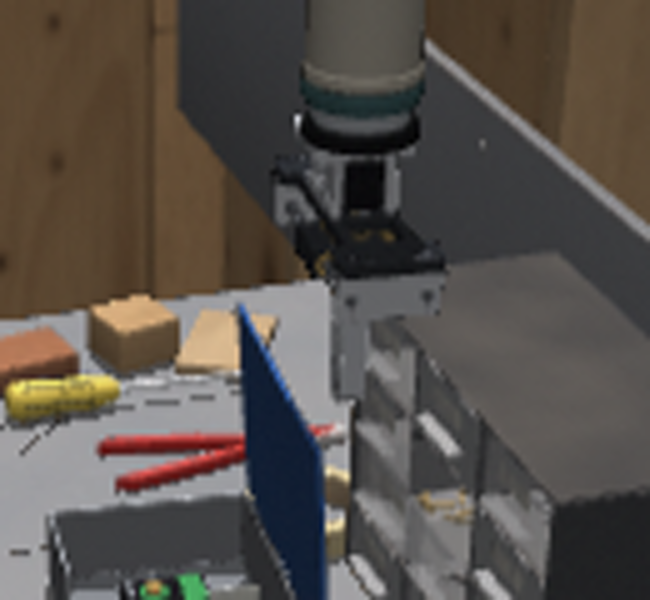

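The view shows the closed fingers behind the upright cover, with the tip at crop (348,395), clear of both the cover and the drawers. I'll pull the cover over along the closing arc.

Request:
step_arm(
  plan=[
    [-1,0,0,0],
    [-1.2,0,0,0],
    [-0.6,0,0,0],
    [-0.6,0,0,0],
    [-0.94,0,0.1,0],
    [-0.93,0,0.17,0],
    [-0.92,0,0.25,0],
    [-0.9,0,0.31,0],
    [-0.87,0,0.38,0],
    [-0.84,0,0.44,0],
    [-0.81,0,0.5,0],
    [0,0,0,0],
  ],
)

```text
clock: 48.0
tool_pos: [0.631, 0.0229, 0.1662]
tool_rot: [-3.138, 0.142, 0.003]
ft_force: [0.5, 0.7, 0.6]
opening: 0.007
grip_force: 0.0
```

```bash
python3 cov.py; python3 -c "
from h import *; go([.694,.0117,.182],-.09)"
```

```text
side [[0.99, 0.45], [0.96, 0.4], [0.93, 0.36]]
top [[0.96, 0.18], [0.99, 0.17], [0.93, 0.16]]
turn -0.0 shift cm [ 6.27  0.56 -1.57] from [0.632  0.0229 0.1664] j7 -1.2 F [-0.21  0.51 -0.41]
```

Request:
step_arm(
  plan=[
    [-0.77,0,0.56,0],
    [-0.72,0,0.62,0],
    [-0.68,0,0.67,0],
    [-0.62,0,0.72,0],
    [-0.57,0,0.76,0],
    [-0.5,0,0.8,0],
    [-0.45,0,0.84,0],
    [-0.38,0,0.87,0],
    [-0.32,0,0.9,0],
    [-0.24,0,0.92,0],
    [-0.18,0,0.93,0],
    [-0.1,0,0.6,0],
    [0,0,0,0],
  ],
)

```text
clock: 49.4
tool_pos: [0.5769, 0.0277, 0.0738]
tool_rot: [3.138, -0.142, -0.002]
ft_force: [-0.8, -0.8, -0.5]
opening: 0.002
grip_force: 0.0
```

```bash
python3 cov.py; python3 -c "
from h import *; go([.56,.02,.067],-.09)"
```

```text
side [[0.06, 0.49], [0.09, 0.49], [0.03, 0.49]]
top [[1.23, 0.27], [1.2, 0.27], [1.17, 0.27]]
turn -0.0 shift cm [-1.69  0.91  0.77] from [0.5776 0.0275 0.0747] j7 -1.08 F [ 0.87 -0.09  0.33]
```

Nearly shut. I'll press down in small steps and watch the force.

Request:
step_arm(
  plan=[
    [0,0,0.3,0],
    [0,0,0.3,0],
    [0,0,0.2,0],
    [0,0,0,0],
    [0,0,0,0],
  ],
)

```text
clock: 50.0
tool_pos: [0.5777, 0.0275, 0.0673]
tool_rot: [-3.138, 0.142, -0.001]
ft_force: [-0.4, -0.2, 5.5]
opening: 0.002
grip_force: 2.4
```

Request:
step_arm(
  plan=[
    [0,0,0.1,0],
    [0,0,0.1,0],
    [0,0,0,0],
    [0,0,0,0],
  ],
)

```text
clock: 50.4
tool_pos: [0.5778, 0.0275, 0.067]
tool_rot: [-3.137, 0.142, -0.002]
ft_force: [-4.4, 0.7, 18.7]
opening: 0.006
grip_force: 9.6
```

It hit the hard stop at z = 0.067, so the cover is shut. I'll retreat upward and verify everything.

Request:
step_arm(
  plan=[
    [0,0,-0.5,0],
    [0,0,-2,0],
    [0,0,-4,0],
    [0,0,-4,0],
    [-1,0,-4,0],
    [-3,0,-3,0],
    [-4,0,-1,0],
    [-4,0,0,0],
    [-1,0,0,0],
    [0,0,0,0],
    [0,0,0,0],
  ],
)

```text
clock: 51.5
tool_pos: [0.4492, 0.0396, 0.25]
tool_rot: [3.138, -0.14, 0.002]
ft_force: [-0.4, -0.0, -0.0]
opening: 0.004
grip_force: 0.0
```

```bash
python3 cov.py
python3 - <<'E'
from h import *
s=grab("side"); t=grab("top"); s0=cv2.imread("raw_side0.png"); t0=cv2.imread("raw_top0.png")
def red(n,im,b,z): m=mask(im,170,8,120,60,b); c,v,w=pca(back(n,pts(m),z)); return c.round(4),v.round(3),int(m.sum())
print("sd",red("side",s,(250,240,360,335),.019),red("top",t,(375,205,440,275),.022))
print("probe",red("side",s,(240,145,285,185),.125),"before",red("side",s0,(240,145,285,185),.125))
d=np.abs(s.astype(int)-s0).sum(2); dt=np.abs(t.astype(int)-t0).sum(2)
for nm,b in(("cover",(295,185,360,245)),("wrench",(355,275,395,350)),("tape",(370,240,395,275)),("yscrew",(285,160,345,178)),("pliers",(310,170,360,190))): print("side",nm,(d[b[1]:b[3],b[0]:b[2]]>90).sum())
for nm,b in(("wrench",(398,180,475,212)),("tape",(375,145,405,172)),("yscrew",(185,130,205,200)),("pliers",(212,118,242,182))): print("top",nm,(dt[b[1]:b[3],b[0]:b[2]]>90).sum())
m=mask(s,20,35,100,100,(290,190,320,225)); print("lipbar",pts(m).mean(0),"was 306.2,206.6")
E
```

```text
side [[0.03, 0.53], [0.0, 0.53], [0.06, 0.52]]
top [[0.06, 0.55], [0.03, 0.55], [0.0, 0.55]]
sd (array([ 0.4114, -0.3771,  0.019 ]), array([-0.944, -0.33 ]), 280) (array([ 0.4141, -0.3712,  0.022 ]), array([-0.962, -0.272]), 213)
probe (array([0.4186, 0.2997, 0.125 ]), array([-0.315,  0.949]), 123) before (array([0.4192, 0.299 , 0.125 ]), array([-0.313,  0.95 ]), 123)
side cover 1
side wrench 0
side tape 0
side yscrew 0
side pliers 0
top wrench 43
top tape 0
top yscrew 0
top pliers 0
lipbar [306.15384615 206.61538462] was 306.2,206.6
```

The cover, probe and bystanders match their starting images. The screwdriver, however, has been knocked about 3 cm toward −y, so I'll measure it against the mat's edges.

Run:
```python
from h import *
s=grab("side"); t=grab("top")
for n,im,b in(("top",t,(360,185,440,290)),("side",s,(235,250,375,340))):
    hsv=cv2.cvtColor(im,cv2.COLOR_BGR2HSV); d=(hsv[...,2]<60).astype(np.uint8); M=np.zeros_like(d); M[b[1]:b[3],b[0]:b[2]]=1; d*=M
    k,l,st,_=cv2.connectedComponentsWithStats(d); d=(l==1+st[1:,4].argmax()); P=back(n,pts(d),.003); H=cv2.minAreaRect(P[:,:2].astype(np.float32)); print(n,"mat centre",np.round(H[0],4),np.round(H[1],3),round(H[2],1),cv2.boxPoints(H).round(3).tolist())
    m=mask(im,170,8,120,60,b); P=back(n,pts(m),.019)[:,:2]; R=cv2.minAreaRect(P.astype(np.float32)); print(" handle",np.round(R[0],4),np.round(R[1],3),round(R[2],1),"ends",cv2.boxPoints(R).round(3).tolist())
    # shaft: bright low-sat pixels inside box near line
    w=((hsv[...,2]>110)&(hsv[...,1]<60)).astype(np.uint8)*M; c=np.array(R[0]); Q=back(n,pts(w),.017)[:,:2]-c; v=np.array([.95,.31]); a=Q@v; e=Q@[-.31,.95]; k=(abs(e)<.015)&(a>.04)&(a<.16); print(" shaft",a[k].max().round(3) if k.any() else None, k.sum(), np.polyfit(a[k],e[k],1).round(3))
go([.4465,-.36,.29],.313); go([.4465,-.36,.29])
```

```text
top mat centre [ 0.4511 -0.3069] [0.248 0.15 ] 1.9 [[0.32499998807907104, -0.23600000143051147], [0.33000001311302185, -0.38600000739097595], [0.578000009059906, -0.3779999911785126], [0.5730000138282776, -0.2280000001192093]]
 handle [ 0.4138 -0.3721] [0.094 0.026] 16.0 ends [[0.36500000953674316, -0.3720000088214874], [0.3720000088214874, -0.39800000190734863], [0.46299999952316284, -0.3720000088214874], [0.45500001311302185, -0.34599998593330383]]
 shaft 0.144 91 [-0.006 -0.002]
side mat centre [ 0.4498 -0.3115] [0.259 0.159] 1.9 [[0.3179999887943268, -0.23600000143051147], [0.3230000138282776, -0.39500001072883606], [0.5820000171661377, -0.3869999945163727], [0.5770000219345093, -0.2280000001192093]]
 handle [ 0.4143 -0.3752] [0.1   0.034] 18.6 ends [[0.3619999885559082, -0.375], [0.37299999594688416, -0.40700000524520874], [0.46700000762939453, -0.375], [0.4560000002384186, -0.34299999475479126]]
 shaft 0.145 61 [-0.011  0.   ]
turn -0.404 shift cm [-12.48  37.9   -4.  ] from [0.4485 0.039  0.2497] j7 -1.31 F [-0.26  0.09 -0.34]
turn -0.0 shift cm [ 3.41 39.76 -4.  ] from [0.4485 0.039  0.2497] j7 -1.31 F [-0.26  0.09 -0.34]
```

The handle's rear corner is at y ≈ −0.40 and the mat edge at −0.395, so it overhangs slightly. I'll pick it up again and lay it back in the middle.

Request:
step_arm(
  plan=[
    [0.1,1.6,0,0],
    [0.2,3,0,0],
    [0.2,4,0,0],
    [0.2,4,0,0],
    [0.2,4,0,0],
    [0.2,4,0,0],
    [0.2,4,0,0],
    [0.2,4,0,0],
    [0.3,4,0,0],
    [0.3,4,0,0],
    [0.3,3,0,0],
    [0,1,0,0],
    [0,0,0,-0.1],
    [0,0,0,-0.1],
    [0,0,0,-0.1],
    [0,0,0,-0.11],
    [0,0,0,0],
  ],
  fingers=9.4,
)

```text
clock: 53.5
tool_pos: [0.4355, -0.3662, 0.2497]
tool_rot: [-3.1, -0.502, -0.001]
ft_force: [0.4, -0.1, 0.7]
opening: 1.004
grip_force: 0.0
```

Run:
```python
from h import *
print(yaw()); go([.432,-.367,.0085],.31)
m=mask(grab("side"),170,8,120,60,(235,250,375,340)); print(pca(back("side",pts(m),.019)))
```

```text
0.32114375334194456
turn 0.011 shift cm [-0.37 -0.   24.12] from [ 0.4355 -0.3662  0.2497] j7 -0.19 F [ 0.36 -0.07  0.74]
(array([ 0.41140457, -0.37707477,  0.019     ]), array([-0.94389149, -0.33025573]), array([0.00865398, 0.02849697]))
```

Request:
step_arm(
  plan=[
    [-0.3,0.2,3,0],
    [0,0,4,0],
    [0,0,4,0],
    [0,0,4,0],
    [0,0,3,0],
    [0,0,2.5,0],
    [0,0,2,0],
    [0,0,1,0],
    [0,0,0.6,0],
    [0,0,0,0],
  ],
)

```text
clock: 54.55
tool_pos: [0.433, -0.3699, 0.0087]
tool_rot: [-3.101, -0.499, 0.001]
ft_force: [0.0, 0.4, 0.9]
opening: 1.002
grip_force: 0.0
```

Request:
step_arm(
  plan=[
    [0,0,0,0],
    [0,0,0,0],
    [0,0,0,0],
    [0,0,0,0],
    [0,0,0,0],
    [0,0,0,0],
    [0,0,0,0],
    [0,0,0,0],
    [0,0,0,0],
  ],
  fingers=0,
)

```text
clock: 55.45
tool_pos: [0.433, -0.3699, 0.0088]
tool_rot: [-3.101, -0.5, 0.0]
ft_force: [0.2, -0.4, -0.2]
opening: 0.285
grip_force: 29.9
```

Request:
step_arm(
  plan=[
    [0,0,-1,0],
    [0,0,-2,0],
    [0.5,-1.1,0,0],
    [0.5,-1.2,0,0],
    [0.5,-1.2,0,0],
    [0.5,-1.1,0,0],
    [0,0,0,0],
    [0,0,1,0],
    [0,0,1,0],
    [0,0,0.5,0],
    [0,0,0.3,0],
    [0,0,0.05,0],
    [0,0,0,0],
    [0,0,0,0],
  ],
)

```text
clock: 56.85
tool_pos: [0.4377, -0.3203, 0.0106]
tool_rot: [3.101, 0.5, 0.0]
ft_force: [0.1, -0.8, 0.1]
opening: 0.286
grip_force: 29.9
```

Request:
step_arm(
  plan=[
    [0,0,0,0],
    [0,0,0,0],
    [0,0,0,0],
    [0,0,0,0],
    [0,0,0,0],
    [0,0,0,0],
    [0,0,-1,0],
    [0,0,-3,0],
    [0,0,-4,0],
    [0,0,-5,0],
    [0,0,-5,0],
    [0,0,-5,0],
    [0,0,-2,0],
    [0,0,0,0],
    [0,0,0,0],
  ],
  fingers=9.4,
)

```text
clock: 58.35
tool_pos: [0.4373, -0.3195, 0.2605]
tool_rot: [-3.101, -0.5, -0.001]
ft_force: [-0.0, 0.0, -0.8]
opening: 1.0
grip_force: 0.0
```

Run:
```python
from h import *
s=grab("side"); s0=cv2.imread("raw_side0.png"); t=grab("top"); t0=cv2.imread("raw_top0.png")
m=mask(s,170,8,120,60,(235,240,375,340)); P=back("side",pts(m),.019)[:,:2]; R=cv2.minAreaRect(P.astype(np.float32)); print(np.round(R[0],4),np.round(R[1],3),cv2.boxPoints(R).round(3).tolist())
d=np.abs(s.astype(int)-s0).sum(2)>90; dt=np.abs(t.astype(int)-t0).sum(2)>90
print("side changes cover",d[185:245,295:360].sum(),"wrench",d[275:350,355:395].sum(),"probe",d[140:200,235:290].sum(),"top wrench",dt[180:212,398:475].sum())
o=manip.get_obs(); print(o["clock"],np.round(o["tool_pos"],3),np.round(o["ft_force"],2))
```

```text
[ 0.4199 -0.3293] [0.099 0.034] [[0.36800000071525574, -0.32600000500679016], [0.37700000405311584, -0.35899999737739563], [0.47200000286102295, -0.3330000042915344], [0.46299999952316284, -0.29899999499320984]]
side changes cover 710 wrench 0 probe 737 top wrench 18
58.45 [ 0.437 -0.319  0.259] [-0.09 -0.41  0.56]
```

```bash
python3 -c "
from workcell import manip; print(manip.finish_job())"
```

```text
the job is handed in; nothing more can be done
None
```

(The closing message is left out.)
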